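# Ready the paint-dot station

### The arm

A 6-joint arm with a two-finger parallel gripper is mounted at the origin on a cart in front of the work surface, level with it; the furniture and walls round the work are solid. World frame = base frame: x ahead of the robot, y to its left, z up, the work surface at z = 0. Lengths are in m, angles in rad, forces in N, time in s.
With the tool pointing down it reaches from about 0.35 to 0.775 m from the base axis. Payload 7.3 kg.
Tool frame: the origin (TCP) lies on the mounting face of the last link; the fingertips stand 178 mm ahead of it and the grasp point (between the pads) lies 159 mm ahead of it (robot.grip_depth is the distance from the TCP to the grasp point, in m); z points along the fingers, y is the line along which they close (so a half turn about z gives the same grasp; the last joint's range is limited). The gripper opens to 92 mm and grips with 3 to 60 N. Pads are 19 mm wide; open, the fingers measure 130 mm over their backs; the gripper's body (75 mm by 190 mm) begins 47 mm behind the grasp point.
Start: joints at [1.089, 0.342, 1.524, -0, 1.275, -0.146], TCP at [0.173, 0.496, 0.405] pointing down, gripper open.
Joint ranges: [-2.53, 2.53], [-0.77, 2.02], [0.04, 2.7], [-1, 4.14], [0.28, 2.66], [-3.11, 3.11]. Speed limits (rad/s): [2.57, 2.57, 3.14, 3.14, 3.14, 3.14].

### API

Orientations are given as [roll, pitch, yaw] about the fixed x, y, z axes, in that order (R = Rz(yaw) Ry(pitch) Rx(roll)).
In Python, from cell import observe, cams, robot, models gives the robot as it stands.
- The arm moves only by the shell command python3 -m jog 'ROWS' [FORCE]. ROWS is JSON, a list of rows, each a list of 3 entries, a list of its own where there are three numbers: the shift along the tool's x, y, z each as a share of 0.4 m, from -1 to 1, then the turn about the tool's z as a share of pi rad, from -1 to 1, then the closure, from 0 (fully open) to 1 (shut). In form: [[[x, y, z], turn, jaw], ...]. A call has 1 to 12 rows; each row is the pose to reach, as a shift and turn from the pose commanded when the call began, along the tool's axes at that moment, turning the shorter way round; what a row does not reach only later rows make up. A row lasts 1/8 s, in which the tool goes at most 62.5 mm and 10.7 degrees, less where a joint would pass 70% of its speed; a pose out of reach is approached as far as the arm can. A call with a number of a shift or a turn outside -1 to 1 is refused whole. A call with a gripper value outside its range is refused whole. The fingers move at their own pace and stop on an object; FORCE is the grip in N (left out, the last holds). Time passes only in rows, so rows that repeat a pose let the fingers close. It gives the time, the measured TCP pose, the force, the opening and the grip force at its end, in the units of the state.
- observe(): the state, without advancing time (a new reading comes with each control period).
- cams.read_camera(name): name is "scene" or "top"; returns the picture (480x640x3 uint8, red, green, blue); there is no depth.
- cams.camera_model(name): a dict with "camera_matrix" (3x3 intrinsics, pixels), "pose" (4x4, takes a point from camera to world coordinates). Camera axes: x right, y down, z forward; pixel columns grow to the right and rows downward; lengths in m; the calibration is good to about 2 mm. A picture is of the moment at which its call begins. camera_model takes no time and is no camera call.
- robot.hand_in(): hands the job in; it is judged then, once.
Trained networks look in the newest picture that a camera, given by its name, has taken for a name from the list of things; names that differ only in an ending like _2 or _b are one class to them, and where a whole thing is asked for, a point or a joint stands for the part that bears it (a point fixed in the world has none). Each returns a list of dicts, best first, with "confidence" (0 to 1); they miss things now and then, are a little off and sometimes report something else, mostly with a low value. They report only what shows in the picture. A call takes as long as a camera call.
- models.find_in(target, camera): "position" ([x, y, z] in m, in world coordinates, good to about 4 mm: the middle of the surface that is visible of it).
- models.pinpoint(target, camera): "position" ([x, y, z] in m, in world coordinates, good to about 4 mm: a listed point, or the origin of a listed thing).
The state is a dict: "time": time; "qpos": joint angles; "qvel": joint speeds; "joint_efforts": joint torques, N m; "tool_pos": TCP position; "tool_rot": TCP orientation; "contact_force": force on the tool from outside, world axes, zero at the start; "torque": the same for the moment, N m; "opening": finger opening in m; "grip_force": force on a finger pad.
Only numpy, scipy, OpenCV 4.12 (cv2) and the standard library are available. Lean on these libraries where they do the work, as an engineer would, in place of code of your own. Each camera call takes 0.05 s, during which the arm holds its last target. There are 200 camera calls.

### The job

Get the paint-dot station ready. Mix each paint bottle on the bench by pressing it upright into the mixer's sprung rubber cup until the cup is fully down and keeping it there for three seconds, going from light to dark (white, yellow, red, black) so that no dark smear gets onto a lighter bottle, and stand every mixed bottle in a hole of the blue rack. Slide the steel strap along the bench, without lifting it, until its ringed cross lies right under the dispenser's needle tip, and do not bump the dispenser.

Things in the scene. Friction and masses are not known exactly. Their poses are not given: they have to be found in the camera images.
- paint_white: round white plastic paint bottle with two white label bands and a grey screw cap, loose, about 140 g, standing upright; 100 mm high, body 44 mm across up to 60 mm, shoulder to 72 mm, cap 28 mm across from 73 to 100 mm; origin at the centre of its underside, z up through the cap. It may be absent (None).
- paint_yellow: round yellow plastic paint bottle with two white label bands and a grey screw cap, loose, about 140 g, standing upright; 100 mm high, body 44 mm across up to 60 mm, shoulder to 72 mm, cap 28 mm across from 73 to 100 mm; origin at the centre of its underside, z up through the cap. It may be absent (None).
- paint_red: round red plastic paint bottle with two white label bands and a grey screw cap, loose, about 140 g, standing upright; 100 mm high, body 44 mm across up to 60 mm, shoulder to 72 mm, cap 28 mm across from 73 to 100 mm; origin at the centre of its underside, z up through the cap. It may be absent (None).
- paint_black: round black plastic paint bottle with two white label bands and a grey screw cap, loose, about 140 g, standing upright; 100 mm high, body 44 mm across up to 60 mm, shoulder to 72 mm, cap 28 mm across from 73 to 100 mm; origin at the centre of its underside, z up through the cap. It may be absent (None).
- mixer: grey and white bench mixer, fixed, 150 (x) x 118 (y) x 58 mm housing with a knob and a green switch on its front (-x); the cup stands 18 mm above the housing; origin on the bench under its centre, z up
- cup_floor (a point): centre of the flat floor of the mixer's black rubber cup, 4 mm in +x of the mixer's centre, 88 mm above the bench when up; a bottle's underside rests here. The cup is 73 mm across and has a lip 8 mm high, 62 mm wide inside. This point moves down with the cup
- mixer_cup (a joint): how far the cup is pressed straight down: 0 up, 0.010 m fully down (hard stop). The spring takes 5 N to start and 10 N at the stop (a bottle's weight alone does not press it) and pushes the cup up again; no latch
- rack: blue bottle rack, fixed, 150 x 150 mm, with a floor 6 mm thick and a perforated top plate whose upper face is 44 mm above the bench; four round holes 49 mm across, centres 72 mm apart in a 2 x 2 square; origin on the bench under its centre
- rack_hole0 (a point): rack floor (6 mm above the bench) under the centre of the hole at -x -y of the rack; a standing bottle's underside is here, 38 mm below the top face of the rack
- rack_hole1 (a point): rack floor (6 mm above the bench) under the centre of the hole at -x +y of the rack; a standing bottle's underside is here, 38 mm below the top face of the rack
- rack_hole2 (a point): rack floor (6 mm above the bench) under the centre of the hole at +x -y of the rack; a standing bottle's underside is here, 38 mm below the top face of the rack
- rack_hole3 (a point): rack floor (6 mm above the bench) under the centre of the hole at +x +y of the rack; a standing bottle's underside is here, 38 mm below the top face of the rack
- dispenser: dispenser stand, fixed: amber syringe 24 mm across (35 mm at its clamp ring), upright, with a thin steel needle, its top 190 mm above the bench; it hangs on a 215 mm high column 120 mm behind it (+x of the dispenser), with an arm at 135 mm height, on a grey base plate that begins 75 mm behind the needle. Origin on the bench right below the needle tip
- needle_tip (a point): tip of the needle, fixed, 22 mm above the bench (10 mm above the strap's top)
- strap: flat steel strap, loose, about 350 g, 160 x 40 x 12 mm, long side along its x, lying on the bench, with two bolt holes; origin at the centre of its underside. Best gripped across its 40 mm width about 40 mm from the centre on the unmarked side (-x), clear of the dispenser
- strap_mark (a point): centre of the blue ring with a black cross on white on the strap's top, 60 mm from the strap's centre along its +x, 12 mm above its underside

How it is judged:
By the outcome, as a careful person would: the job done as asked, in the order asked, and still so for the second after the job is handed in, with the robot touching nothing.
Of paint_white, paint_yellow, paint_red, paint_black only 3 to 4 are there at a start; the rules pass over those that are not, and their reading is None.
At some moment in a run one of strap may be knocked a few centimetres aside while the robot is not near it.
Once in a run the grip may slacken for a moment while it holds something.
It also fails if it takes over 210 s, if anything falls off the work surface, if the arm or the gripper's body presses on something with over 40 N, if the wrist force passes 120 N, or if a joint passes its speed limit or range.

## Working session

There is one attempt and no reset: what is moved stays moved. The work goes in short steps, Python scripts to look and compute and a shell command to move; the robot and the scene stay as the last step left them, time stands still between calls to the robot, and variables do not carry over. Pictures are saved under pics/ and viewed, at most 14 in all, crops included, and the job is handed in when it is done.

```bash
mkdir -p pics; ls
python3 - <<'E'
from cell import observe,cams,robot,models
import cv2,numpy as np
print(observe())
for c in("scene","top"):
    im=cams.read_camera(c); cv2.imwrite(f"pics/{c}0.png",im[:,:,::-1])
    m=cams.camera_model(c); print(c,np.round(m["camera_matrix"],1).tolist(),np.round(m["pose"],3).tolist())
    for t in("paint_white","paint_yellow","paint_red","paint_black","mixer","cup_floor","rack","dispenser","needle_tip","strap","strap_mark","rack_hole0","rack_hole3"):
        print(t,[(np.round(d["position"],4).tolist(),round(d["confidence"],2)) for d in models.pinpoint(t,c)[:2]])
E
```

```text
pics
{'time': 0.0, 'qpos': array([ 1.08899113e+00,  3.42729243e-01,  1.52497723e+00, -1.29379678e-05,
        1.27544228e+00, -1.46001568e-01]), 'qvel': array([-0.00062354,  0.00016026, -0.00113273, -0.00160388,  0.00047681,
       -0.00075292]), 'joint_efforts': array([ 1.87548071e-04, -4.31235588e+01, -2.44223589e+01,  7.17162900e-02,
        5.60202822e-02, -9.17131229e-05]), 'tool_pos': array([0.17292328, 0.49556762, 0.40405527]), 'tool_rot': array([-3.14005131e+00, -2.14145710e-04,  2.80579264e+00]), 'contact_force': array([-0.49939603,  0.36443357,  1.23726307]), 'torque': array([-0.02977949,  0.02429986,  0.00438109]), 'grip_force': 0.0, 'opening': 0.09165444622959032}
scene [[527.4, 0.0, 314.8], [0.0, 527.4, 244.7], [0.0, 0.0, 1.0]] [[0.483, -0.641, 0.596, -0.027], [-0.875, -0.347, 0.337, -0.489], [-0.009, -0.685, -0.729, 0.758], [0.0, 0.0, 0.0, 1.0]]
paint_white [([0.4265, -0.11, 0.0012], 0.86)]
paint_yellow [([0.5263, -0.3794, 0.0085], 0.75), ([0.4226, -0.0167, 0.0028], 0.7)]
paint_red [([0.4355, -0.1796, -0.0031], 0.67), ([0.4678, -0.3817, -0.0005], 0.21)]
paint_black [([0
[... 782 characters left out ...]
0.4203, -0.0196, -0.0014], 0.62), ([0.4737, -0.382, -0.0016], 0.15)]
paint_red [([0.4337, -0.1864, 0.0011], 0.93)]
paint_black [([0.422, 0.0642, -0.003], 0.89)]
mixer [([0.6408, 0.0203, 0.0031], 0.91)]
cup_floor [([0.6458, 0.0195, 0.0888], 0.84)]
rack [([0.5885, -0.1768, 0.0041], 0.74), ([0.4742, -0.379, -0.0007], 0.54)]
dispenser [([0.5779, -0.414, 0.0016], 0.83)]
needle_tip [([0.5773, -0.4172, 0.0189], 0.72), ([0.4222, -0.0179, -0.0028], 0.34)]
strap [([0.4703, -0.3812, -0.0005], 0.59)]
strap_mark [([0.5303, -0.3767, 0.0154], 0.78)]
rack_hole0 [([0.5487, -0.1476, 0.0051], 0.9), ([0.6206, -0.221, 0.0029], 0.87)]
rack_hole3 [([0.5487, -0.1476, 0.0051], 0.9), ([0.6206, -0.221, 0.0029], 0.87)]
```

View pics/scene0.png

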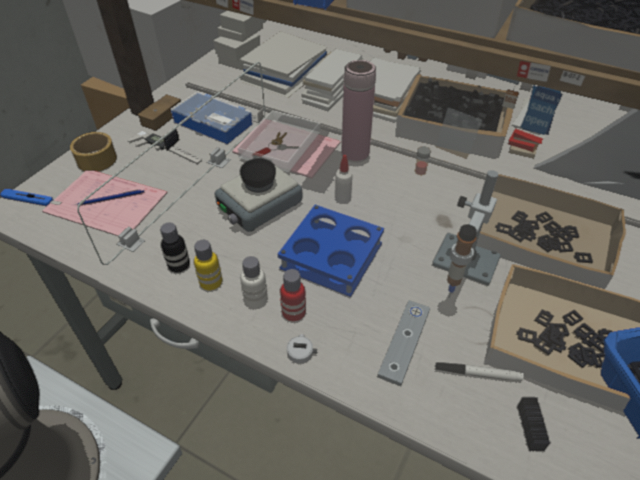

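View pics/top0.png

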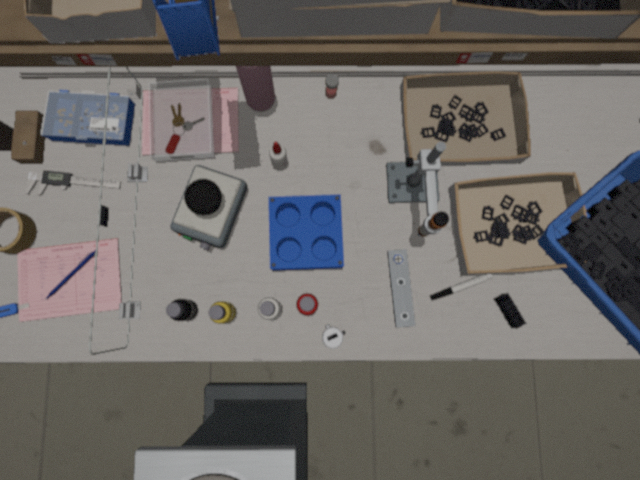

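All four bottles are there; a clear screen stands at about y≈0.19 (top view columns 92–135). I'll refine the numbers next.

```bash
cat > h.py <<'E'
from cell import observe,cams,robot,models
import cv2,numpy as np
from scipy.spatial.transform import Rotation as R
def proj(c,z,uv):
    m=cams.camera_model(c);K=np.array(m["camera_matrix"]);P=np.array(m["pose"])
    d=P[:3,:3]@np.linalg.inv(K)@np.array([*uv,1.]);return P[:3,3]+d*(z-P[2,3])/d[2]
def tri(us,ut):
    A=[];b=[]
    for c,uv in(("scene",us),("top",ut)):
        o=np.array(cams.camera_model(c)["pose"])[:3,3];d=proj(c,0,uv)-o;d/=np.linalg.norm(d)
        M=np.eye(3)-np.outer(d,d);A.append(M);b.append(M@o)
    return np.linalg.lstsq(np.vstack(A),np.hstack(b),rcond=None)[0].round(3)
def find(t,near,n=3,r=.03,cs=("scene","top")):
    o={c:[] for c in cs}
    for _ in range(n):
        for c in cs:
            cams.read_camera(c)
            for d in models.pinpoint(t,c):
                if np.hypot(*(np.array(d["position"])-near)[:2])<r: o[c].append(d["position"]);break
    for c in cs: print(t,c,np.round(np.mean(o[c],0),4) if o[c] else None,np.round(np.std(o[c],0),4) if o[c] else None,len(o[c]))
def go(x,y,z,yaw=None):
    """shift/turn shares bringing the grasp point to x,y,z, yaw (deg)"""
    s=observe();r=R.from_euler("xyz",s["tool_rot"]);g=np.array(s["tool_pos"])+r.apply([0,0,robot.grip_depth])
    d=r.inv().apply(np.array([x,y,z])-g)/.4
    cur=np.degrees(s["tool_rot"][2]);t=0 if yaw is None else -((yaw-cur+180)%360-180)/180
    print("t",round(s["time"],2),"grasp",g.round(4),"yaw",round(cur,2),"F",np.round(s["contact_force"],1),"open",round(s["opening"],4),"gf",round(s["grip_force"],1),"-> shift",d.round(4),"turn",round(t,4))
E
python3 - <<'E'
from h import *
P={"paint_white":(.428,-.11,0),"paint_yellow":(.422,-.018,0),"paint_red":(.434,-.182,0),"paint_black":(.425,.064,0),"cup_floor":(.644,.02,0),"needle_tip":(.575,-.416,0),"strap":(.469,-.382,0),"strap_mark":(.529,-.376,0)}
for k,v in P.items(): find(k,np.array(v),2)
for h in((.549,-.148),(.62,-.22),(.549,-.22),(.62,-.148)): find("rack_hole0",np.array([*h,0]),2,.02)
print("screen top",tri((80,205),(92,350)),tri((262,65),(110,70)))
print("screen bottom",proj("scene",0,(105,262)),proj("scene",0,(265,118)),proj("scene",0,(130,240)))
print("pink top",tri((358,68),(247,62)),proj("scene",0,(358,158)))
im=cams.read_camera("top"); h=cv2.cvtColor(im,cv2.COLOR_RGB2HSV)
m=cv2.inRange(h[190:275,262:350],(105,120,20),(130,255,255))
crop=cv2.resize(im[190:275,262:350],None,fx=6,fy=6,interpolation=cv2.INTER_CUBIC)
cv2.imwrite("pics/rack.png",crop[:,:,::-1])
g=cv2.GaussianBlur(cv2.cvtColor(crop,cv2.COLOR_RGB2GRAY),(7,7),0)
c=cv2.HoughCircles(g,cv2.HOUGH_GRADIENT,1,140,param1=60,param2=20,minRadius=65,maxRadius=95)
if c is not None:
    for a in c[0]: print(a,proj("top",.044,((a[0]+.5)/6-.5+262,(a[1]+.5)/6-.5+190)).round(4),"r_px",a[2]/6)
E
```

```text
paint_white scene [ 0.4293 -0.1066  0.0017] [0.0012 0.0007 0.0004] 2
paint_white top [ 0.4309 -0.1103 -0.0055] [0.0006 0.0002 0.0004] 2
paint_yellow scene [ 0.421  -0.0154  0.0016] [0.0005 0.0019 0.0001] 2
paint_yellow top [ 0.4203 -0.0157 -0.0027] [0.0002 0.0005 0.0001] 2
paint_red scene [ 0.4376 -0.1794 -0.001 ] [0.0003 0.0003 0.0011] 2
paint_red top [ 0.4352 -0.1859 -0.001 ] [0.0015 0.001  0.0002] 2
paint_black scene [0.4266 0.065  0.0049] [0.0005 0.0018 0.0002] 2
paint_black top [ 0.422   0.063  -0.0032] [0.001  0.0003 0.0004] 2
cup_floor scene [0.6442 0.0198 0.0857] [0.0012 0.0005 0.0001] 2
cup_floor top [0.6441 0.0188 0.0887] [0.0017 0.001  0.0008] 2
needle_tip scene [ 0.5752 -0.4196  0.025 ] [0.0004 0.0002 0.0013] 2
needle_tip top [ 0.5773 -0.4165  0.0178] [0.0002 0.0002 0.001 ] 2
strap scene [ 0.4684 -0.3818 -0.002 ] [0.0002 0.001  0.0034] 2
strap top [ 0.471  -0.3804 -0.001 ] [0.0022 0.0007 0.0001] 2
strap_mark scene [ 0.5272 -0.3738  0.0096] [0.0007 0.0008 0.0003] 2
strap_mark top [ 0.5311 -0.3744  0.0153] [0.     0.0015 0.    ] 2
rack_hole0 scene [ 0.5463 -0.1472  0.0032] [0.0001 0.001  0.0032] 2
rack_hole0 top [ 0.5447 -0.1494  0.0047] [0.0003 0.0014 0.0007] 2
rack_hole0 scene [ 0.618  -0.2172  0.0035] [0.0034 0.0001 0.0001] 2
rack_hole0 top [ 0.6204 -0.221   0.0051] [0.0014 0.0021 0.0001] 2
rack_hole0 scene [ 0.5504 -0.2144  0.0052] [0.001  0.0001 0.0004] 2
rack_hole0 top [ 0.5474 -0.2228  0.0072] [0.0009 0.0011 0.0007] 2
rack_hole0 scene [ 0.6145 -0.1438  0.005 ] [0.0002 0.0003 0.0012] 2
rack_hole0 top [ 0.6191 -0.1426  0.0044] [0.0006 0.0014 0.0011] 2
screen top [0.356 0.181 0.157] [0.864 0.159 0.179]
screen bottom [0.36125879 0.19351068 0.        ] [0.92059183 0.18697441 0.        ] [0.42870287 0.19174914 0.        ]
pink top [ 0.835 -0.095  0.248] [ 0.88345351 -0.09347916  0.        ]
```

View pics/rack.png

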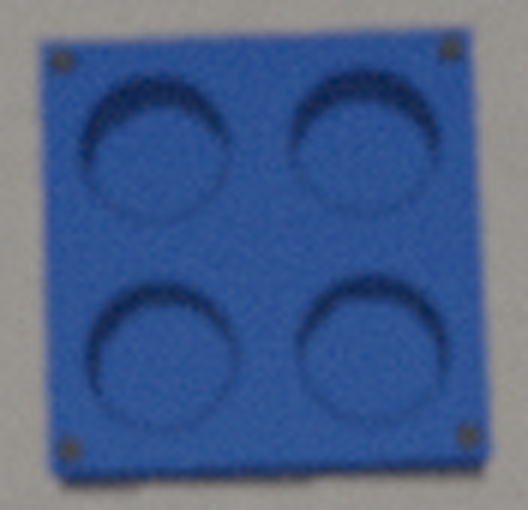

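```bash
python3 - <<'E'
from h import *
H=[proj("top",.044,((u+.5)/6-.5+262,(v+.5)/6-.5+190))[:2] for u,v in((155,148),(366,142),(162,358),(373,351))]
print(np.round(H,4),np.mean(H,0))
for uvs in [((58,60),(452,47),(70,448),(469,434))]:
    C=[proj("top",.044,((u+.5)/6-.5+262,(v+.5)/6-.5+190))[:2] for u,v in uvs];print(np.mean(C,0))
# caps in top view: grey disc circles at z=.1
im=cams.read_camera("top")
for n,(u,v) in dict(black=(180,309),yellow=(221,312),white=(269,308),red=(307,303)).items():
    c=cv2.resize(im[v-25:v+25,u-25:u+25],None,fx=6,fy=6,interpolation=cv2.INTER_CUBIC)
    cv2.imwrite(f"pics/c_{n}.png",c[:,:,::-1])
cv2.imwrite("pics/caps.png",np.hstack([cv2.imread(f"pics/c_{n}.png") for n in("black","yellow")]+[]))
cv2.imwrite("pics/caps.png",cv2.resize(np.vstack([np.hstack([cv2.imread(f"pics/c_{n}.png") for n in p]) for p in(("black","yellow"),("white","red"))]),(600,600)))
go(.43,-.109,.345,90)
E
python3 -m jog '[[[0,0,-0.25],0,0],[[0,0,-0.25],-0.1,0],[[0,0,-0.25],-0.2,0]]'
```

```text
[[ 0.6166 -0.1461]
 [ 0.6183 -0.2182]
 [ 0.5441 -0.1486]
 [ 0.5461 -0.2199]] [ 0.58125583 -0.183207  ]
[ 0.5826702  -0.18262083]
t 6.3 grasp [0.173  0.4957 0.2455] yaw 160.76 F [ 0.5 -0.2 -0.3] open 0.0917 gf 0.0 -> shift [-1.1048 -1.2155 -0.2487] turn 0.3931
time: 6.68
tool_pos: [0.1729, 0.4957, 0.5083]
tool_rot: [3.135, 0.004, -3.096]
contact_force: [0.3, -0.0, -0.7]
opening: 0.0919
grip_force: 0.0
```

View pics/caps.png

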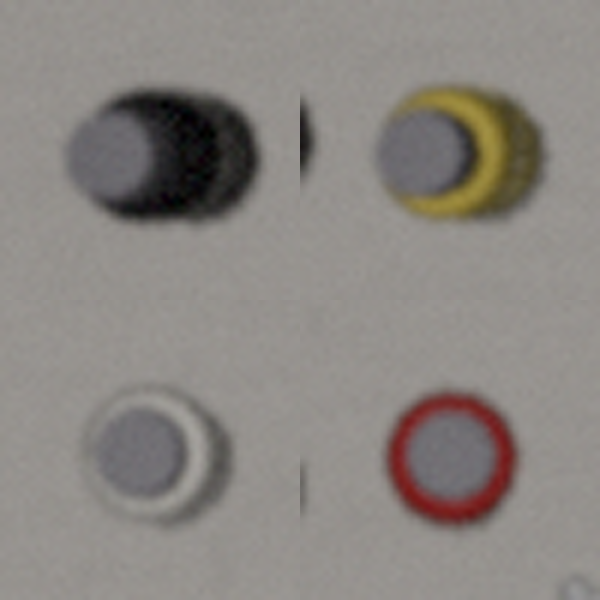

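Run:
```python
from h import *
for n,(u,v),(a,b) in(("black",(180,309),(110,153)),("yellow",(221,312),(120,153)),("white",(269,308),(141,153)),("red",(307,303),(153,157))):
    print(n,proj("top",.1,((a+.5)/6-.5+u-25,(b+.5)/6-.5+v-25)).round(4))
go(.43,-.109,.345,90)
```

```text
black [0.4252 0.0631 0.1   ]
yellow [ 0.4193 -0.0162  0.1   ]
white [ 0.4262 -0.1116  0.1   ]
red [ 0.4338 -0.1859  0.1   ]
t 6.67 grasp [0.1735 0.4967 0.3491] yaw -177.4 F [ 0.3 -0.  -0.7] open 0.0919 gf 0.0 -> shift [-0.5719 -1.5419  0.0028] turn 0.5145
```

```bash
python3 -m jog '[[[-0.3,-0.3,0],0.1,0],[[-0.57,-1,0],0.5145,0],[[-0.57,-1,0],0.5145,0],[[-0.57,-1,0],0.5145,0],[[-0.57,-1,0],0.5145,0],[[-0.57,-1,0],0.5145,0],[[-0.57,-1,0],0.5145,0],[[-0.57,-1,0],0.5145,0],[[-0.57,-1,0],0.5145,0],[[-0.57,-1,0],0.5145,0],[[-0.57,-1,0],0.5145,0],[[-0.57,-1,0],0.5145,0]]'
python3 -c "from h import *
go(.428,-.111,.15,90)"
```

```text
time: 8.18
tool_pos: [0.4163, 0.1053, 0.5048]
tool_rot: [3.141, -0.0, 1.567]
contact_force: [0.1, 0.1, 0.6]
opening: 0.092
grip_force: 0.0
t 8.18 grasp [0.4163 0.1053 0.3456] yaw 89.76 F [0.1 0.1 0.6] open 0.092 gf 0.0 -> shift [-0.5407  0.0313  0.489 ] turn -0.0013
```

```bash
python3 -m jog '[[[-0.25,0.0313,0],0,0.3],[[-0.5407,0.0313,0.2],0,0.3],[[-0.5407,0.0313,0.3],0,0.3],[[-0.5407,0.0313,0.4],0,0.3],[[-0.5407,0.0313,0.5],0,0.3],[[-0.5407,0.0313,0.59],0,0.3],[[-0.5407,0.0313,0.635],0,0.3],[[-0.5407,0.0313,0.635],0,0.3],[[-0.5407,0.0313,0.635],0,0.3]]' 35
python3 - <<'E'
from h import *
go(.428,-.111,.092,90)
cv2.imwrite("pics/g1.png",cv2.resize(cams.read_camera("scene")[200:330,180:360],None,fx=4,fy=4)[:,:,::-1])
E
```

```text
time: 9.3
tool_pos: [0.4281, -0.1114, 0.2516]
tool_rot: [3.14, 0.001, 1.565]
contact_force: [0.7, -0.1, -0.0]
opening: 0.0641
grip_force: 0.0
t 9.3 grasp [ 0.4284 -0.1115  0.0924] yaw 89.69 F [ 0.7 -0.1 -0. ] open 0.0641 gf 0.0 -> shift [ 0.0011 -0.001   0.0011] turn -0.0017
```

View pics/g1.png

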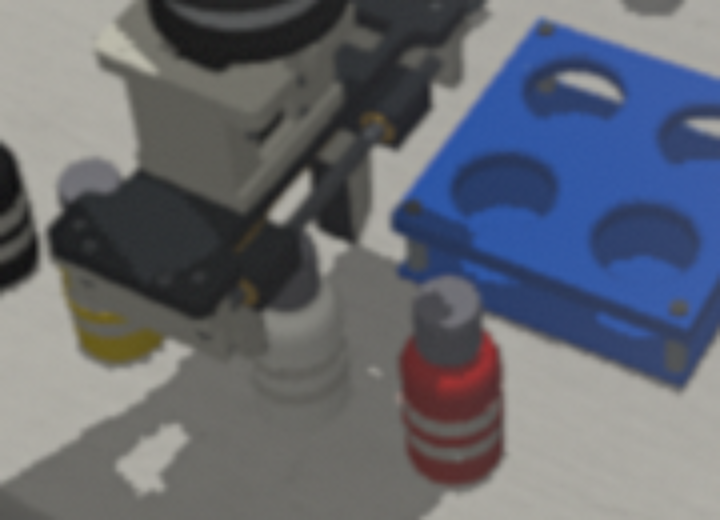

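```bash
python3 -m jog '[[[0,0,0],0,1],[[0,0,0],0,1],[[0,0,0],0,1],[[0,0,0],0,1],[[0,0,-0.02],0,1],[[0,0,-0.15],0,1],[[0,0,-0.3],0,1],[[0,0,-0.33],0,1],[[0,0,-0.33],0,1]]' 35
python3 -c "from h import *
go(.644,.019,.215,90)"
```

```text
time: 10.48
tool_pos: [0.4274, -0.1113, 0.383]
tool_rot: [3.141, 0.0, 1.564]
contact_force: [0.4, -0.6, -1.3]
opening: 0.0274
grip_force: 35.0
t 10.47 grasp [ 0.4276 -0.1114  0.2238] yaw 89.64 F [ 0.4 -0.6 -1.3] open 0.0274 gf 35.0 -> shift [0.3294 0.539  0.0224] turn -0.002
```

```bash
python3 -m jog '[[[0.05,0.08,0],0,1],[[0.13,0.21,0],0,1],[[0.21,0.34,0],0,1],[[0.28,0.46,0],0,1],[[0.32,0.52,0],0,1],[[0.329,0.538,0],0,1],[[0.329,0.538,0.02],0,1],[[0.329,0.538,0.05],0,1],[[0.329,0.538,0.09],0,1],[[0.329,0.538,0.1],0,1],[[0.329,0.538,0.1],0,1]]'
python3 - <<'E'
from h import *
go(.644,.019,.18,90)
cv2.imwrite("pics/g2.png",np.hstack([cv2.resize(cams.read_camera("scene")[100:260,190:330],None,fx=3,fy=3),cv2.resize(cams.read_camera("top")[130:290,150:270],None,fx=3,fy=3)])[:,:,::-1])
E
```

```text
time: 11.85
tool_pos: [0.6435, 0.0186, 0.3424]
tool_rot: [-3.141, -0.0, 1.564]
contact_force: [-1.0, 0.3, -1.6]
opening: 0.0272
grip_force: 35.0
t 11.85 grasp [0.6434 0.0186 0.1832] yaw 89.62 F [-1.   0.3 -1.6] open 0.0272 gf 35.0 -> shift [0.0009 0.0015 0.008 ] turn -0.0021
```

View pics/g2.png

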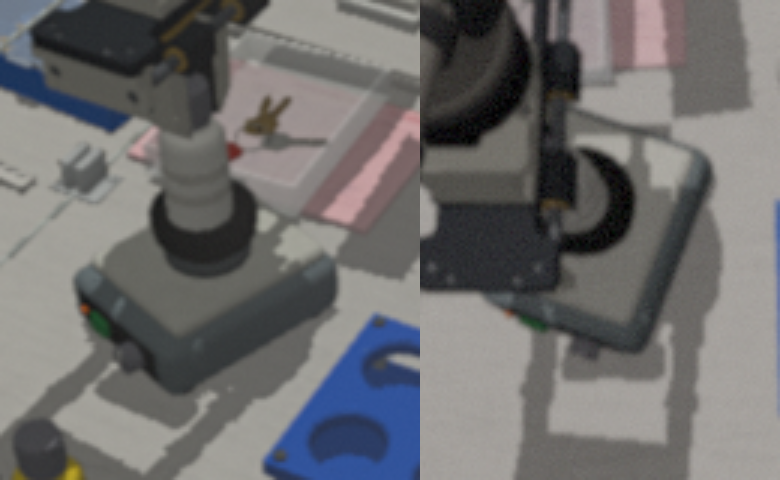

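```bash
python3 -m jog '[[[0,0,0.008],0,1],[[0,0,0.016],0,1],[[0,0,0.024],0,1],[[0,0,0.032],0,1],[[0,0,0.036],0,1],[[0,0,0.036],0,1]]' 45
python3 -c "from h import *
go(.644,.019,.17,90)"
```

```text
time: 12.7
tool_pos: [0.6437, 0.0188, 0.3294]
tool_rot: [3.14, 0.0, 1.565]
contact_force: [-1.5, -0.3, 6.7]
opening: 0.0269
grip_force: 45.0
t 12.7 grasp [0.644  0.0188 0.1702] yaw 89.64 F [-1.5 -0.3  6.7] open 0.0269 gf 45.0 -> shift [ 0.0004 -0.0001  0.0006] turn -0.002
```

```bash
python3 -m jog '[[[0,0,0.005],0,1],[[0,0,0.008],0,1],[[0,0,0.008],0,1],[[0,0,0.008],0,1]]' 45
python3 -c "from h import *
go(.644,.019,.17,90)"
```

```text
time: 13.2
tool_pos: [0.6436, 0.0189, 0.3287]
tool_rot: [3.138, 0.0, 1.565]
contact_force: [-5.1, -1.0, 18.8]
opening: 0.0275
grip_force: 45.1
t 13.2 grasp [0.6442 0.0188 0.1695] yaw 89.65 F [-5.1 -1.  18.8] open 0.0275 gf 45.1 -> shift [ 0.0004 -0.0005 -0.0013] turn -0.002
```

```bash
H='x'; python3 -m jog '[[[0,0,0.001],0,1],[[0,0,0.001],0,1],[[0,0,0.001],0,1],[[0,0,0.001],0,1],[[0,0,0.001],0,1],[[0,0,0.001],0,1],[[0,0,0.001],0,1],[[0,0,0.001],0,1],[[0,0,0.001],0,1],[[0,0,0.001],0,1],[[0,0,0.001],0,1],[[0,0,0.001],0,1]]'
python3 -m jog '[[[0,0,0],0,1],[[0,0,0],0,1],[[0,0,0],0,1],[[0,0,0],0,1],[[0,0,0],0,1],[[0,0,0],0,1],[[0,0,0],0,1],[[0,0,0],0,1],[[0,0,0],0,1],[[0,0,0],0,1],[[0,0,0],0,1],[[0,0,0],0,1]]'
python3 -m jog '[[[0,0,0],0,1],[[0,0,0],0,1],[[0,0,0],0,1]]'
```

```text
time: 14.7
tool_pos: [0.6435, 0.0189, 0.3287]
tool_rot: [3.137, 0.0, 1.565]
contact_force: [-6.5, 0.1, 21.8]
opening: 0.027
grip_force: 45.1
time: 16.2
tool_pos: [0.6436, 0.0189, 0.3287]
tool_rot: [3.137, 0.0, 1.565]
contact_force: [-6.7, -0.1, 21.0]
opening: 0.0271
grip_force: 45.1
time: 16.58
tool_pos: [0.6436, 0.0189, 0.3287]
tool_rot: [3.137, 0.0, 1.565]
contact_force: [-7.3, -0.1, 20.1]
opening: 0.0274
grip_force: 45.1
```

```bash
python3 -m jog '[[[0,0,0],0,1],[[0,0,0],0,1],[[0,0,-0.03],0,1],[[0,0,-0.08],0,1],[[0,0,-0.17],0,1],[[-0.08,-0.015,-0.17],0,1],[[-0.2,-0.03,-0.17],0,1],[[-0.32,-0.05,-0.17],0,1],[[-0.39,-0.065,-0.17],0,1],[[-0.412,-0.065,-0.15],0,1],[[-0.412,-0.065,-0.1],0,1],[[-0.412,-0.065,-0.1],0,1]]'
python3 - <<'E'
from h import *
go(.6176,-.146,.145,90)
find("paint_white",np.array([.62,-.146,.1]),1,.05)
cv2.imwrite("pics/g3.png",np.hstack([cv2.resize(cams.read_camera("scene")[160:300,260:400],None,fx=3,fy=3),cv2.resize(cams.read_camera("top")[150:290,250:360],None,fx=3,fy=3)])[:,:,::-1])
E
```

```text
time: 18.08
tool_pos: [0.6165, -0.1449, 0.3623]
tool_rot: [-3.137, -0.002, 1.565]
contact_force: [0.4, -0.2, -1.9]
opening: 0.0273
grip_force: 45.0
t 18.07 grasp [ 0.6158 -0.1446  0.2031] yaw 89.67 F [ 0.4 -0.2 -1.9] open 0.0273 gf 45.0 -> shift [-0.0038  0.0052  0.1452] turn -0.0018
paint_white scene [ 0.6148 -0.1419  0.1134] [0. 0. 0.] 1
paint_white top None None 0
```

View pics/g3.png

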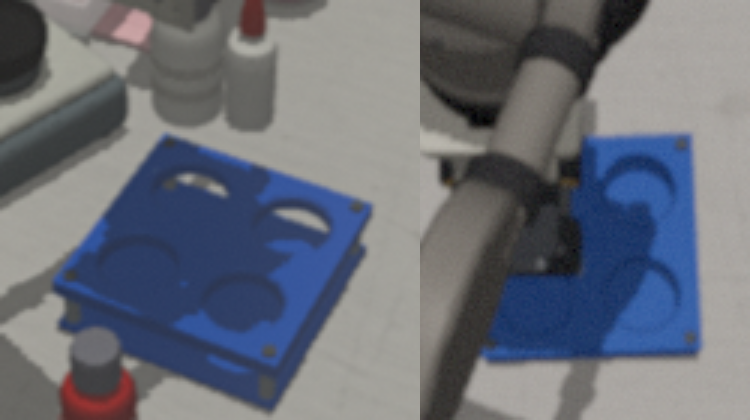

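```bash
python3 -m jog '[[[-0.004,0.003,0.05],0,1],[[-0.004,0.003,0.1],0,1],[[-0.004,0.003,0.14],0,1],[[-0.004,0.003,0.145],0,1],[[-0.004,0.003,0.145],0,1],[[-0.004,0.003,0.145],0,1]]'
python3 - <<'E'
from h import *
go(.6176,-.146,.102,90)
find("paint_white",np.array([.62,-.146,.05]),2,.05)
cv2.imwrite("pics/g4.png",cv2.resize(cams.read_camera("scene")[180:300,270:390],None,fx=5,fy=5)[:,:,::-1])
E
```

```text
time: 19.12
tool_pos: [0.618, -0.1475, 0.3077]
tool_rot: [3.14, 0.0, 1.565]
contact_force: [0.8, 0.7, -0.9]
opening: 0.0271
grip_force: 45.0
t 19.12 grasp [ 0.6183 -0.1475  0.1485] yaw 89.64 F [ 0.8  0.7 -0.9] open 0.0271 gf 45.0 -> shift [ 0.0039 -0.002   0.1161] turn -0.002
paint_white scene [ 0.6202 -0.143   0.0552] [0.0005 0.0015 0.0003] 2
paint_white top None None 0
```

View pics/g4.png

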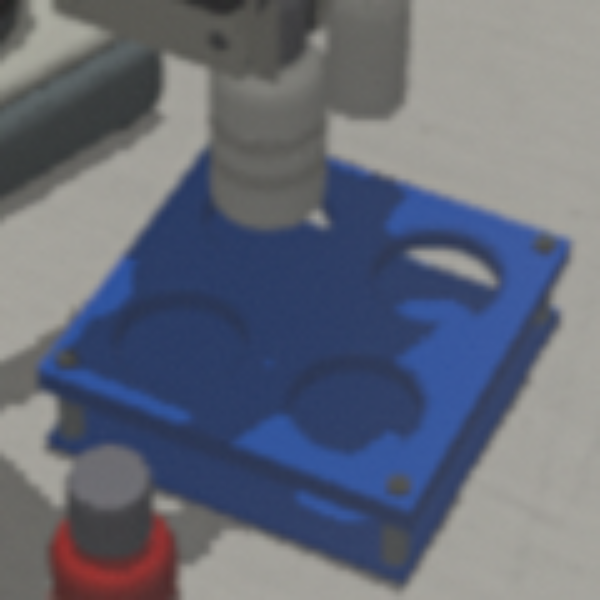

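```bash
cat >> h.py <<'E'
def pj(c,p):
    m=cams.camera_model(c);K=np.array(m["camera_matrix"]);P=np.linalg.inv(np.array(m["pose"]));q=K@(P[:3,:3]@np.array(p)+P[:3,3]);return q[:2]/q[2]
def circ(c,x,y,z,r):
    a=np.linspace(0,2*np.pi,73);return np.array([pj(c,[x+r*np.cos(t),y+r*np.sin(t),z]) for t in a])
E
python3 - <<'E'
from h import *
im=cv2.imread("pics/g4.png")
for x,y,z,r in((.6196,-.218,.044,.0245),(.5476,-.22,.044,.0245),(.5456,-.148,.044,.0245),(.6176,-.146,.044,.0245),(.618,-.1475,.0565,.022)):
    p=((circ("scene",x,y,z,r)-[270,180]+.5)*5-.5)
    cv2.polylines(im,[np.int32(p.round())],True,(0,255,255) if r>.023 else (0,255,0),1)
cv2.imwrite("pics/g4b.png",im)
E
```

```text
(no output)
```

View pics/g4b.png

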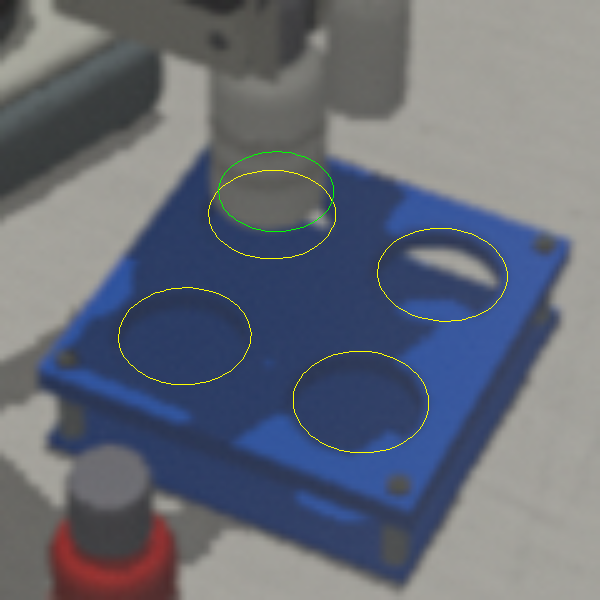

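```bash
python3 -m jog '[[[0.002,-0.001,0.01],0,1],[[0.002,-0.001,0.02],0,1],[[0.002,-0.001,0.03],0,1],[[0.002,-0.001,0.045],0,1],[[0.002,-0.001,0.055],0,1],[[0.002,-0.001,0.055],0,1]]'
python3 -c "from h import *
go(.6176,-.1465,.1,90)"
```

```text
time: 20.32
tool_pos: [0.6173, -0.1466, 0.2842]
tool_rot: [-3.141, -0.0, 1.564]
contact_force: [0.6, -0.1, -2.0]
opening: 0.0273
grip_force: 45.0
t 20.32 grasp [ 0.6172 -0.1465  0.125 ] yaw 89.64 F [ 0.6 -0.1 -2. ] open 0.0273 gf 45.0 -> shift [0.0001 0.0011 0.0625] turn -0.002
```

```bash
python3 -m jog '[[[0,0,0.02],0,1],[[0,0,0.04],0,1],[[0,0,0.055],0,1],[[0,0,0.064],0,1],[[0,0,0.064],0,1],[[0,0,0.064],0,1]]'
python3 -m jog '[[[0,0,0],0,0.45],[[0,0,0],0,0.45],[[0,0,0],0,0.45],[[0,0,0],0,0.45],[[0,0,-0.08],0,0.45],[[0,0,-0.2],0,0.45],[[0,0,-0.3],0,0.45],[[0,0,-0.3],0,0.45]]'
python3 - <<'E'
from h import *
go(.4205,-.016,.15,90)
find("paint_white",np.array([.62,-.146,.05]),1,.05,("scene",))
find("paint_yellow",np.array([.421,-.016,.0]),1,.05)
E
```

```text
time: 21.08
tool_pos: [0.6175, -0.1466, 0.2593]
tool_rot: [3.141, 0.0, 1.564]
contact_force: [-1.2, 0.8, -1.1]
opening: 0.0267
grip_force: 45.0
time: 22.08
tool_pos: [0.6178, -0.1468, 0.3833]
tool_rot: [3.134, 0.003, 1.564]
contact_force: [0.4, -0.3, 0.7]
opening: 0.0505
grip_force: 0.0
t 22.07 grasp [ 0.619  -0.1472  0.2241] yaw 89.64 F [ 0.4 -0.3  0.7] open 0.0505 gf 0.0 -> shift [ 0.3252 -0.4997  0.1806] turn -0.002
paint_white scene [ 0.6182 -0.1423  0.0036] [0. 0. 0.] 1
paint_yellow scene [ 0.4228 -0.0164  0.0008] [0. 0. 0.] 1
paint_yellow top [ 0.4215 -0.0173 -0.0024] [0. 0. 0.] 1
```

```bash
python3 -m jog '[[[0.08,-0.12,0],0,0.35],[[0.17,-0.25,0],0,0.35],[[0.25,-0.38,0],0,0.35],[[0.325,-0.491,0],0,0.35],[[0.325,-0.491,0.1],0,0.35],[[0.325,-0.491,0.2],0,0.35],[[0.325,-0.491,0.28],0,0.35],[[0.325,-0.491,0.31],0,0.35],[[0.325,-0.491,0.31],0,0.35],[[0.325,-0.491,0.31],0,0.35]]'
python3 -c "from h import *
go(.4207,-.0163,.092,90)"
```

```text
time: 23.62
tool_pos: [0.4223, -0.0155, 0.256]
tool_rot: [3.14, 0.0, 1.564]
contact_force: [0.0, -0.3, -0.0]
opening: 0.0598
grip_force: 0.0
t 23.62 grasp [ 0.4226 -0.0155  0.0968] yaw 89.64 F [ 0.  -0.3 -0. ] open 0.0598 gf 0.0 -> shift [-0.002  -0.0048  0.012 ] turn -0.002
```

```bash
python3 -m jog '[[[-0.002,-0.005,0.006],0,0.35],[[-0.002,-0.005,0.012],0,0.35],[[-0.002,-0.005,0.012],0,0.35],[[-0.002,-0.005,0.012],0,1],[[-0.002,-0.005,0.012],0,1],[[-0.002,-0.005,0.012],0,1],[[-0.002,-0.005,0.012],0,1],[[-0.002,-0.005,0.012],0,1]]' 45
python3 -c "from h import *
go(.644,.019,.224,90)"
```

```text
time: 24.62
tool_pos: [0.4198, -0.0162, 0.2503]
tool_rot: [3.142, -0.0, 1.564]
contact_force: [0.7, -1.0, -0.3]
opening: 0.0273
grip_force: 45.0
t 24.62 grasp [ 0.4199 -0.0161  0.0911] yaw 89.64 F [ 0.7 -1.  -0.3] open 0.0273 gf 45.0 -> shift [ 0.0915  0.5598 -0.3322] turn -0.002
```

```bash
python3 -m jog '[[[0,0,-0.02],0,1],[[0,0,-0.15],0,1],[[0,0,-0.28],0,1],[[0.02,0.12,-0.33],0,1],[[0.04,0.25,-0.33],0,1],[[0.06,0.38,-0.33],0,1],[[0.08,0.5,-0.33],0,1],[[0.09,0.559,-0.33],0,1],[[0.09,0.559,-0.33],0,1],[[0.09,0.559,-0.29],0,1],[[0.09,0.559,-0.24],0,1],[[0.09,0.559,-0.23],0,1]]'
python3 -m jog '[[[0,0,0],0,1],[[0,0,0],0,1]]'
python3 - <<'E'
from h import *
go(.644,.019,.165,90)
cv2.imwrite("pics/g5.png",cv2.resize(cams.read_camera("scene")[100:260,190:330],None,fx=3,fy=3)[:,:,::-1])
E
```

```text
time: 26.12
tool_pos: [0.6423, 0.0183, 0.3404]
tool_rot: [-3.137, -0.0, 1.564]
contact_force: [-0.8, -0.2, -1.0]
opening: 0.0274
grip_force: 45.0
time: 26.38
tool_pos: [0.6436, 0.0183, 0.3433]
tool_rot: [3.14, 0.0, 1.564]
contact_force: [0.1, -1.0, -2.0]
opening: 0.0273
grip_force: 45.0
t 26.38 grasp [0.6439 0.0183 0.1841] yaw 89.63 F [ 0.1 -1.  -2. ] open 0.0273 gf 45.0 -> shift [0.0017 0.0002 0.0478] turn -0.0021
```

View pics/g5.png

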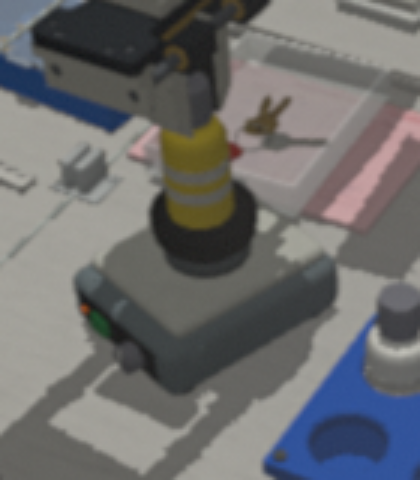

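```bash
python3 -m jog '[[[0,0,0.008],0,1],[[0,0,0.016],0,1],[[0,0,0.024],0,1],[[0,0,0.032],0,1],[[0,0,0.04],0,1],[[0,0,0.046],0,1],[[0,0,0.048],0,1],[[0,0,0.048],0,1],[[0,0,0.048],0,1],[[0,0,0.048],0,1],[[0,0,0.048],0,1]]'
python3 -m jog '[[[0,0,0],0,1],[[0,0,0],0,1],[[0,0,0],0,1],[[0,0,0],0,1],[[0,0,0],0,1],[[0,0,0],0,1],[[0,0,0],0,1],[[0,0,0],0,1],[[0,0,0],0,1],[[0,0,0],0,1],[[0,0,0],0,1],[[0,0,0],0,1]]'
python3 -m jog '[[[0,0,0],0,1],[[0,0,0],0,1],[[0,0,0],0,1],[[0,0,0],0,1],[[0,0,0],0,1],[[0,0,0],0,1],[[0,0,0],0,1],[[0,0,0],0,1],[[0,0,0],0,1],[[0,0,0],0,1],[[0,0,0],0,1],[[0,0,0],0,1]]'
python3 -m jog '[[[0,0,0],0,1],[[0,0,0],0,1]]'
```

```text
time: 27.8
tool_pos: [0.6435, 0.0185, 0.3281]
tool_rot: [3.136, 0.0, 1.565]
contact_force: [-7.4, -0.5, 26.3]
opening: 0.0266
grip_force: 45.1
time: 29.3
tool_pos: [0.6435, 0.0185, 0.3281]
tool_rot: [3.136, 0.001, 1.565]
contact_force: [-7.7, 0.8, 26.9]
opening: 0.027
grip_force: 45.1
time: 30.8
tool_pos: [0.6435, 0.0185, 0.3281]
tool_rot: [3.136, 0.001, 1.565]
contact_force: [-8.0, 0.0, 26.0]
opening: 0.0272
grip_force: 45.1
time: 31.05
tool_pos: [0.6435, 0.0185, 0.3281]
tool_rot: [3.137, 0.001, 1.565]
contact_force: [-8.7, -0.2, 26.5]
opening: 0.0272
grip_force: 45.1
```

```bash
python3 -m jog '[[[0,0,-0.03],0,1],[[0,0,-0.1],0,1],[[0,0,-0.22],0,1],[[-0.08,-0.01,-0.24],0,1],[[-0.2,-0.02,-0.24],0,1],[[-0.33,-0.03,-0.24],0,1],[[-0.46,-0.05,-0.24],0,1],[[-0.57,-0.06,-0.24],0,1],[[-0.592,-0.061,-0.2],0,1],[[-0.592,-0.061,-0.1],0,1],[[-0.592,-0.061,0.0],0,1],[[-0.592,-0.061,0.03],0,1]]'
python3 -m jog '[[[0,0,0],0,1],[[0,0,0],0,1]]'
python3 -c "from h import *
go(.6195,-.2183,.124,90)
find('paint_yellow',np.array([.62,-.218,.05]),1,.05,('scene',))"
```

```text
time: 32.55
tool_pos: [0.6172, -0.217, 0.3073]
tool_rot: [-3.136, -0.003, 1.565]
contact_force: [-0.1, 0.4, -1.3]
opening: 0.027
grip_force: 45.0
time: 32.8
tool_pos: [0.6183, -0.2181, 0.3129]
tool_rot: [3.139, 0.001, 1.565]
contact_force: [0.2, -0.7, -0.9]
opening: 0.0273
grip_force: 45.0
t 32.8 grasp [ 0.6188 -0.2183  0.1537] yaw 89.66 F [ 0.2 -0.7 -0.9] open 0.0273 gf 45.0 -> shift [0.0002 0.0016 0.0744] turn -0.0019
paint_yellow scene [ 0.6225 -0.2162  0.0609] [0. 0. 0.] 1
```

```bash
python3 -m jog '[[[0.002,0,0.02],0,1],[[0.002,0,0.03],0,1],[[0.002,0,0.04],0,1],[[0.002,0,0.05],0,1],[[0.002,0,0.06],0,1],[[0.002,0,0.07],0,1],[[0.002,0,0.07],0,1]]'
python3 - <<'E'
from h import *
go(.6195,-.2183,.1,90)
cv2.imwrite("pics/g6.png",cv2.resize(cams.read_camera("scene")[170:300,270:400],None,fx=4,fy=4)[:,:,::-1])
E
```

```text
time: 33.78
tool_pos: [0.6178, -0.2174, 0.2827]
tool_rot: [-3.141, -0.0, 1.564]
contact_force: [0.6, -0.1, -0.3]
opening: 0.027
grip_force: 45.0
t 33.77 grasp [ 0.6178 -0.2174  0.1235] yaw 89.64 F [ 0.6 -0.1 -0.3] open 0.027 gf 45.0 -> shift [-0.0022  0.0044  0.0589] turn -0.002
```

View pics/g6.png

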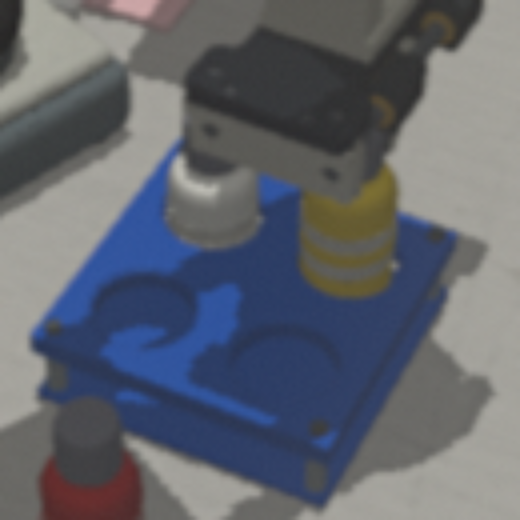

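```bash
python3 -m jog '[[[0,0,0.02],0,1],[[0,0,0.04],0,1],[[0,0,0.053],0,1],[[0,0,0.06],0,1],[[0,0,0.06],0,1],[[0,0,0.06],0,1]]'
python3 -m jog '[[[0,0,0],0,0.45],[[0,0,0],0,0.45],[[0,0,0],0,0.45],[[0,0,0],0,0.45],[[0,0,-0.08],0,0.45],[[0,0,-0.2],0,0.45],[[0,0,-0.3],0,0.45],[[0,0,-0.3],0,0.45],[[0,0,-0.3],0,0.45],[[0,0,-0.3],0,0.45]]'
python3 - <<'E'
from h import *
go(.436,-.1845,.092,90)
find("paint_yellow",np.array([.62,-.218,.05]),1,.05)
find("paint_red",np.array([.436,-.184,.0]),2,.05)
E
```

```text
time: 34.58
tool_pos: [0.6178, -0.2174, 0.2592]
tool_rot: [-3.142, -0.0, 1.564]
contact_force: [0.2, 0.1, -3.4]
opening: 0.0276
grip_force: 45.0
time: 35.83
tool_pos: [0.6176, -0.2174, 0.3774]
tool_rot: [-3.139, -0.001, 1.564]
contact_force: [0.7, 0.3, -0.2]
opening: 0.0505
grip_force: 0.0
t 35.83 grasp [ 0.6171 -0.2171  0.2182] yaw 89.64 F [ 0.7  0.3 -0.2] open 0.0505 gf 0.0 -> shift [ 0.0783 -0.4525  0.3168] turn -0.002
paint_yellow scene [ 0.6196 -0.2188  0.0082] [0. 0. 0.] 1
paint_yellow top None None 0
paint_red scene [ 0.4376 -0.1793 -0.003 ] [0.001  0.0006 0.0004] 2
paint_red top [ 0.4352 -0.1868 -0.0014] [0.0005 0.0015 0.0017] 2
```

```bash
python3 -m jog '[[[0.02,-0.12,0],0,0.35],[[0.04,-0.25,0],0,0.35],[[0.06,-0.38,0],0,0.35],[[0.08,-0.453,0],0,0.35],[[0.08,-0.453,0.1],0,0.35],[[0.08,-0.453,0.2],0,0.35],[[0.08,-0.453,0.28],0,0.35],[[0.08,-0.453,0.315],0,0.35],[[0.08,-0.453,0.315],0,0.35],[[0.08,-0.453,0.315],0,0.35],[[0.08,-0.453,0.315],0,0.35]]'
python3 -c "from h import *
go(.436,-.185,.092,90)"
```

```text
time: 37.8
tool_pos: [0.4371, -0.1844, 0.2542]
tool_rot: [3.14, 0.001, 1.565]
contact_force: [0.5, 0.7, -0.1]
opening: 0.0597
grip_force: 0.0
t 37.8 grasp [ 0.4374 -0.1846  0.095 ] yaw 89.64 F [ 0.5  0.7 -0.1] open 0.0597 gf 0.0 -> shift [-0.001  -0.0035  0.0074] turn -0.002
```

```bash
python3 -m jog '[[[-0.001,-0.003,0.007],0,0.35],[[-0.001,-0.003,0.007],0,0.35],[[-0.001,-0.003,0.007],0,1],[[-0.001,-0.003,0.007],0,1],[[-0.001,-0.003,0.007],0,1],[[-0.001,-0.003,0.007],0,1],[[-0.001,-0.003,0.007],0,1]]' 45
python3 -c "from h import *
go(.644,.019,.183,90)"
```

```text
time: 38.67
tool_pos: [0.4355, -0.1847, 0.2502]
tool_rot: [-3.141, -0.0, 1.564]
contact_force: [0.0, -0.0, -0.6]
opening: 0.0268
grip_force: 45.0
t 38.67 grasp [ 0.4355 -0.1846  0.091 ] yaw 89.64 F [ 0.  -0.  -0.6] open 0.0268 gf 45.0 -> shift [ 0.5124  0.5179 -0.2299] turn -0.002
```

```bash
python3 -m jog '[[[0,0,-0.02],0,1],[[0,0,-0.15],0,1],[[0,0,-0.28],0,1],[[0.08,0.08,-0.36],0,1],[[0.18,0.18,-0.36],0,1],[[0.28,0.28,-0.36],0,1],[[0.38,0.38,-0.36],0,1],[[0.47,0.48,-0.36],0,1],[[0.512,0.518,-0.35],0,1],[[0.512,0.518,-0.32],0,1],[[0.512,0.518,-0.27],0,1],[[0.512,0.518,-0.23],0,1]]'
python3 -m jog '[[[0,0,0],0,1],[[0,0,0],0,1]]'
python3 - <<'E'
from h import *
go(.644,.019,.165,90)
find("paint_red",np.array([.644,.019,.09]),1,.05,("scene",))
find("cup_floor",np.array([.644,.019,.09]),1,.05,("scene",))
E
```

```text
time: 40.17
tool_pos: [0.6432, 0.0179, 0.3411]
tool_rot: [-3.14, 0.0, 1.564]
contact_force: [-0.5, -0.3, -1.8]
opening: 0.0274
grip_force: 45.0
time: 40.42
tool_pos: [0.6441, 0.0184, 0.343]
tool_rot: [3.141, 0.0, 1.564]
contact_force: [0.5, 0.1, -1.7]
opening: 0.0272
grip_force: 45.0
t 40.42 grasp [0.6442 0.0184 0.1838] yaw 89.6 F [ 0.5  0.1 -1.7] open 0.0272 gf 45.0 -> shift [ 0.0016 -0.0006  0.0471] turn -0.0022
paint_red scene [0.6466 0.0231 0.0941] [0. 0. 0.] 1
cup_floor scene [0.6436 0.0184 0.0861] [0. 0. 0.] 1
```

```bash
python3 -m jog '[[[0,0,0.008],0,1],[[0,0,0.016],0,1],[[0,0,0.024],0,1],[[0,0,0.032],0,1],[[0,0,0.04],0,1],[[0,0,0.046],0,1],[[0,0,0.048],0,1],[[0,0,0.048],0,1],[[0,0,0.048],0,1],[[0,0,0.048],0,1],[[0,0,0.048],0,1]]'
python3 -m jog '[[[0,0,0],0,1],[[0,0,0],0,1],[[0,0,0],0,1],[[0,0,0],0,1],[[0,0,0],0,1],[[0,0,0],0,1],[[0,0,0],0,1],[[0,0,0],0,1],[[0,0,0],0,1],[[0,0,0],0,1],[[0,0,0],0,1],[[0,0,0],0,1]]'
python3 -m jog '[[[0,0,0],0,1],[[0,0,0],0,1],[[0,0,0],0,1],[[0,0,0],0,1],[[0,0,0],0,1],[[0,0,0],0,1],[[0,0,0],0,1],[[0,0,0],0,1],[[0,0,0],0,1],[[0,0,0],0,1],[[0,0,0],0,1],[[0,0,0],0,1]]'
python3 -m jog '[[[0,0,0],0,1],[[0,0,0],0,1]]'
python3 -c "from h import *
go(.5453,-.1483,.145,90)"
```

```text
time: 42.0
tool_pos: [0.6438, 0.0189, 0.328]
tool_rot: [3.137, 0.001, 1.565]
contact_force: [-9.4, -0.0, 26.7]
opening: 0.027
grip_force: 45.1
time: 43.5
tool_pos: [0.6438, 0.0189, 0.328]
tool_rot: [3.137, 0.001, 1.565]
contact_force: [-8.1, 0.2, 26.6]
opening: 0.0269
grip_force: 45.1
time: 45.0
tool_pos: [0.6438, 0.0189, 0.328]
tool_rot: [3.137, 0.001, 1.565]
contact_force: [-8.9, 0.1, 26.3]
opening: 0.0272
grip_force: 45.1
time: 45.25
tool_pos: [0.6438, 0.0189, 0.3281]
tool_rot: [3.137, 0.001, 1.565]
contact_force: [-9.8, 0.5, 25.9]
opening: 0.027
grip_force: 45.1
t 45.25 grasp [0.6446 0.0188 0.1689] yaw 89.65 F [-9.8  0.5 25.9] open 0.027 gf 45.1 -> shift [-0.4193 -0.2459  0.0587] turn -0.0019
```

```bash
python3 -m jog '[[[0,0,-0.03],0,1],[[0,0,-0.1],0,1],[[0,0,-0.22],0,1],[[-0.08,-0.05,-0.24],0,1],[[-0.19,-0.11,-0.24],0,1],[[-0.3,-0.18,-0.24],0,1],[[-0.39,-0.23,-0.24],0,1],[[-0.416,-0.246,-0.22],0,1],[[-0.416,-0.246,-0.12],0,1],[[-0.416,-0.246,-0.02],0,1],[[-0.416,-0.246,0.03],0,1],[[-0.416,-0.246,0.03],0,1]]'
python3 -m jog '[[[0,0,0],0,1],[[0,0,0],0,1]]'
python3 -c "from h import *
go(.5455,-.148,.124,90)
find('paint_red',np.array([.545,-.148,.05]),1,.05,('scene',))"
```

```text
time: 46.75
tool_pos: [0.5444, -0.1461, 0.3088]
tool_rot: [-3.137, -0.002, 1.565]
contact_force: [0.5, 0.8, -1.8]
opening: 0.0272
grip_force: 45.0
time: 47.0
tool_pos: [0.545, -0.1469, 0.3122]
tool_rot: [3.139, 0.001, 1.565]
contact_force: [-0.3, -0.3, -2.1]
opening: 0.0273
grip_force: 45.0
t 47.0 grasp [ 0.5453 -0.147   0.153 ] yaw 89.65 F [-0.3 -0.3 -2.1] open 0.0273 gf 45.0 -> shift [-0.0025  0.0003  0.0726] turn -0.0019
paint_red scene [ 0.5474 -0.145   0.0599] [0. 0. 0.] 1
```

```bash
python3 -m jog '[[[-0.002,0,0.02],0,1],[[-0.002,0,0.03],0,1],[[-0.002,0,0.04],0,1],[[-0.002,0,0.05],0,1],[[-0.002,0,0.06],0,1],[[-0.002,0,0.07],0,1],[[-0.002,0,0.07],0,1]]'
python3 - <<'E'
from h import *
go(.5455,-.148,.1,90)
cv2.imwrite("pics/g7.png",cv2.resize(cams.read_camera("scene")[170:300,270:400],None,fx=4,fy=4)[:,:,::-1])
E
```

```text
time: 47.98
tool_pos: [0.5445, -0.1477, 0.2827]
tool_rot: [-3.141, -0.0, 1.564]
contact_force: [-0.2, 0.1, -2.2]
opening: 0.0271
grip_force: 45.0
t 47.98 grasp [ 0.5444 -0.1477  0.1235] yaw 89.63 F [-0.2  0.1 -2.2] open 0.0271 gf 45.0 -> shift [-0.0008  0.0028  0.0588] turn -0.002
```

View pics/g7.png

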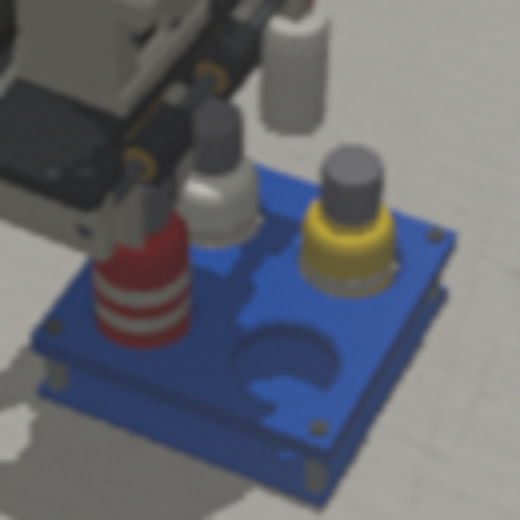

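```bash
python3 -m jog '[[[0,0,0.02],0,1],[[0,0,0.04],0,1],[[0,0,0.053],0,1],[[0,0,0.06],0,1],[[0,0,0.06],0,1],[[0,0,0.06],0,1]]'
python3 -m jog '[[[0,0,0],0,0.45],[[0,0,0],0,0.45],[[0,0,0],0,0.45],[[0,0,0],0,0.45],[[0,0,-0.08],0,0.45],[[0,0,-0.2],0,0.45],[[0,0,-0.3],0,0.45],[[0,0,-0.3],0,0.45],[[0,0,-0.3],0,0.45],[[0,0,-0.3],0,0.45]]'
python3 - <<'E'
from h import *
go(.425,.0635,.092,90)
find("paint_red",np.array([.545,-.148,.05]),1,.05)
find("paint_black",np.array([.425,.064,.0]),1,.05)
E
```

```text
time: 48.78
tool_pos: [0.5447, -0.1478, 0.2593]
tool_rot: [3.141, 0.0, 1.564]
contact_force: [-0.4, 1.1, -1.1]
opening: 0.0271
grip_force: 45.0
time: 50.02
tool_pos: [0.5444, -0.1477, 0.3776]
tool_rot: [-3.139, -0.001, 1.564]
contact_force: [0.8, -1.0, -0.3]
opening: 0.0504
grip_force: 0.0
t 50.02 grasp [ 0.5439 -0.1475  0.2184] yaw 89.63 F [ 0.8 -1.  -0.3] open 0.0504 gf 0.0 -> shift [ 0.5252 -0.2999  0.3174] turn -0.002
paint_red scene [ 0.5457 -0.142   0.0053] [0. 0. 0.] 1
paint_red top None None 0
paint_black scene [ 4.255e-01  6.760e-02 -4.000e-04] [0. 0. 0.] 1
paint_black top None None 0
```

```bash
python3 -m jog '[[[0.1,-0.06,0],0,0.35],[[0.22,-0.12,0],0,0.35],[[0.34,-0.18,0],0,0.35],[[0.46,-0.25,0],0,0.35],[[0.525,-0.3,0],0,0.35],[[0.525,-0.3,0.1],0,0.35],[[0.525,-0.3,0.2],0,0.35],[[0.525,-0.3,0.28],0,0.35],[[0.525,-0.3,0.315],0,0.35],[[0.525,-0.3,0.315],0,0.35],[[0.525,-0.3,0.315],0,0.35],[[0.525,-0.3,0.315],0,0.35]]'
python3 -c "from h import *
go(.425,.0635,.092,90)"
```

```text
time: 51.92
tool_pos: [0.4262, 0.063, 0.2539]
tool_rot: [3.14, -0.0, 1.564]
contact_force: [0.3, -0.4, -0.2]
opening: 0.0599
grip_force: 0.0
t 51.92 grasp [0.4265 0.063  0.0947] yaw 89.63 F [ 0.3 -0.4 -0.2] open 0.0599 gf 0.0 -> shift [ 0.0012 -0.0038  0.0068] turn -0.002
```

```bash
python3 -m jog '[[[0.001,-0.003,0.006],0,0.35],[[0.001,-0.003,0.006],0,0.35],[[0.001,-0.003,0.006],0,1],[[0.001,-0.003,0.006],0,1],[[0.001,-0.003,0.006],0,1],[[0.001,-0.003,0.006],0,1],[[0.001,-0.003,0.006],0,1]]' 45
python3 -c "from h import *
go(.644,.019,.183,90)"
```

```text
time: 52.8
tool_pos: [0.4248, 0.0634, 0.2507]
tool_rot: [3.142, -0.0, 1.564]
contact_force: [-0.6, -0.7, -0.3]
opening: 0.0266
grip_force: 45.0
t 52.8 grasp [0.4248 0.0634 0.0915] yaw 89.64 F [-0.6 -0.7 -0.3] open 0.0266 gf 45.0 -> shift [-0.1076  0.5488 -0.2288] turn -0.002
```

```bash
python3 -m jog '[[[0,0,-0.02],0,1],[[0,0,-0.15],0,1],[[0,0,-0.28],0,1],[[-0.02,0.1,-0.34],0,1],[[-0.05,0.23,-0.34],0,1],[[-0.07,0.36,-0.34],0,1],[[-0.1,0.48,-0.34],0,1],[[-0.108,0.548,-0.34],0,1],[[-0.108,0.548,-0.33],0,1],[[-0.108,0.548,-0.29],0,1],[[-0.108,0.548,-0.24],0,1],[[-0.108,0.548,-0.229],0,1]]'
python3 -m jog '[[[0,0,0],0,1],[[0,0,0],0,1]]'
python3 - <<'E'
from h import *
go(.644,.019,.165,90)
find("paint_black",np.array([.644,.019,.09]),1,.05,("scene",))
E
```

```text
time: 54.3
tool_pos: [0.6423, 0.0192, 0.3404]
tool_rot: [-3.137, -0.0, 1.565]
contact_force: [-0.9, -0.4, -2.1]
opening: 0.0274
grip_force: 45.0
time: 54.55
tool_pos: [0.6436, 0.0189, 0.3433]
tool_rot: [3.14, 0.0, 1.565]
contact_force: [-0.7, -0.2, -1.0]
opening: 0.027
grip_force: 45.0
t 54.55 grasp [0.6439 0.0189 0.1841] yaw 89.64 F [-0.7 -0.2 -1. ] open 0.027 gf 45.0 -> shift [0.0003 0.0003 0.0477] turn -0.002
paint_black scene [0.6459 0.0236 0.0958] [0. 0. 0.] 1
```

```bash
python3 -m jog '[[[0,0,0.008],0,1],[[0,0,0.016],0,1],[[0,0,0.024],0,1],[[0,0,0.032],0,1],[[0,0,0.04],0,1],[[0,0,0.046],0,1],[[0,0,0.048],0,1],[[0,0,0.048],0,1],[[0,0,0.048],0,1],[[0,0,0.048],0,1],[[0,0,0.048],0,1]]'
python3 -m jog '[[[0,0,0],0,1],[[0,0,0],0,1],[[0,0,0],0,1],[[0,0,0],0,1],[[0,0,0],0,1],[[0,0,0],0,1],[[0,0,0],0,1],[[0,0,0],0,1],[[0,0,0],0,1],[[0,0,0],0,1],[[0,0,0],0,1],[[0,0,0],0,1]]'
python3 -m jog '[[[0,0,0],0,1],[[0,0,0],0,1],[[0,0,0],0,1],[[0,0,0],0,1],[[0,0,0],0,1],[[0,0,0],0,1],[[0,0,0],0,1],[[0,0,0],0,1],[[0,0,0],0,1],[[0,0,0],0,1],[[0,0,0],0,1],[[0,0,0],0,1]]'
python3 -m jog '[[[0,0,0],0,1],[[0,0,0],0,1]]'
python3 -c "from h import *
go(.5468,-.2193,.145,90)"
```

```text
time: 56.02
tool_pos: [0.6435, 0.0189, 0.3285]
tool_rot: [3.136, 0.001, 1.565]
contact_force: [-8.4, -0.1, 28.0]
opening: 0.0275
grip_force: 45.1
time: 57.52
tool_pos: [0.6435, 0.0189, 0.3285]
tool_rot: [3.136, 0.001, 1.565]
contact_force: [-7.5, 0.9, 28.1]
opening: 0.0272
grip_force: 45.1
time: 59.02
tool_pos: [0.6435, 0.0189, 0.3285]
tool_rot: [3.136, 0.001, 1.565]
contact_force: [-8.6, 0.0, 28.4]
opening: 0.0271
grip_force: 45.1
time: 59.28
tool_pos: [0.6435, 0.0189, 0.3285]
tool_rot: [3.136, 0.001, 1.565]
contact_force: [-7.8, 0.8, 28.0]
opening: 0.0271
grip_force: 45.1
t 59.27 grasp [0.6444 0.0188 0.1693] yaw 89.65 F [-7.8  0.8 28. ] open 0.0271 gf 45.1 -> shift [-0.5967 -0.2407  0.0596] turn -0.0019
```

```bash
python3 -m jog '[[[0,0,-0.03],0,1],[[0,0,-0.1],0,1],[[0,0,-0.22],0,1],[[-0.1,-0.04,-0.24],0,1],[[-0.22,-0.09,-0.24],0,1],[[-0.34,-0.14,-0.24],0,1],[[-0.46,-0.19,-0.24],0,1],[[-0.56,-0.23,-0.24],0,1],[[-0.596,-0.243,-0.22],0,1],[[-0.596,-0.243,-0.12],0,1],[[-0.596,-0.243,-0.02],0,1],[[-0.596,-0.243,0.03],0,1]]'
python3 -m jog '[[[0,0,0],0,1],[[0,0,0],0,1],[[0,0,0],0,1]]'
python3 -c "from h import *
go(.5465,-.2193,.124,90)
find('paint_black',np.array([.545,-.22,.05]),1,.05,('scene',))"
```

```text
time: 60.78
tool_pos: [0.5445, -0.2179, 0.3078]
tool_rot: [-3.138, -0.003, 1.565]
contact_force: [0.6, -0.6, -1.6]
opening: 0.0273
grip_force: 45.0
time: 61.15
tool_pos: [0.5453, -0.2189, 0.3123]
tool_rot: [3.14, 0.001, 1.565]
contact_force: [-0.2, -0.3, -2.0]
opening: 0.0273
grip_force: 45.0
t 61.15 grasp [ 0.5456 -0.219   0.1531] yaw 89.65 F [-0.2 -0.3 -2. ] open 0.0273 gf 45.0 -> shift [-0.0006  0.0021  0.0728] turn -0.0019
paint_black scene [ 0.5468 -0.216   0.0643] [0. 0. 0.] 1
```

```bash
python3 -m jog '[[[0,0.002,0.02],0,1],[[0,0.002,0.03],0,1],[[0,0.002,0.04],0,1],[[0,0.002,0.05],0,1],[[0,0.002,0.06],0,1],[[0,0.002,0.07],0,1],[[0,0.002,0.07],0,1]]'
python3 - <<'E'
from h import *
go(.5465,-.2193,.1,90)
find('paint_black',np.array([.545,-.22,.05]),1,.05,('scene',))
E
```

```text
time: 62.12
tool_pos: [0.5458, -0.219, 0.2828]
tool_rot: [-3.142, -0.0, 1.564]
contact_force: [0.8, -0.2, -1.8]
opening: 0.0271
grip_force: 45.0
t 62.12 grasp [ 0.5458 -0.219   0.1236] yaw 89.63 F [ 0.8 -0.2 -1.8] open 0.0271 gf 45.0 -> shift [-0.0008  0.0018  0.0589] turn -0.002
paint_black scene [ 0.5466 -0.2152  0.0375] [0. 0. 0.] 1
```

```bash
python3 -m jog '[[[0,0,0.02],0,1],[[0,0,0.04],0,1],[[0,0,0.053],0,1],[[0,0,0.06],0,1],[[0,0,0.06],0,1],[[0,0,0.06],0,1]]'
python3 -m jog '[[[0,0,0],0,0.45],[[0,0,0],0,0.45],[[0,0,0],0,0.45],[[0,0,0],0,0.45],[[0,0,-0.08],0,0.45],[[0,0,-0.2],0,0.45],[[0,0,-0.3],0,0.45],[[0.1,-0.1,-0.4],0,0.45],[[0.2,-0.2,-0.4],0,0.45],[[0.3,-0.3,-0.4],0,0.45],[[0.3,-0.3,-0.4],0,0.45]]'
python3 - <<'E'
from h import *
go(.43,-.38,.1,0)
for n,p in dict(paint_white=(.6176,-.146),paint_yellow=(.6196,-.218),paint_red=(.5456,-.148),paint_black=(.5466,-.219)).items(): find(n,np.array([*p,.006]),1,.03)
find("strap",np.array([.47,-.38,0]),3,.06); find("strap_mark",np.array([.529,-.374,0]),3,.06); find("needle_tip",np.array([.576,-.418,0]),3,.03)
a=cams.read_camera("top")[215:345,370:450];b=cams.read_camera("scene")[250:390,370:480]
cv2.imwrite("pics/s1.png",np.hstack([cv2.resize(a,(360,585)),cv2.resize(b,(440,560)).copy() if 0 else cv2.resize(cv2.copyMakeBorder(b,0,0,0,0,0),(440,585))])[:,:,::-1])
E
```

```text
time: 62.98
tool_pos: [0.5458, -0.219, 0.2591]
tool_rot: [3.141, -0.0, 1.564]
contact_force: [2.0, -0.9, -3.2]
opening: 0.0269
grip_force: 45.0
time: 64.35
tool_pos: [0.424, -0.0959, 0.4195]
tool_rot: [-3.141, -0.001, 1.567]
contact_force: [1.0, -0.2, -0.3]
opening: 0.0507
grip_force: 0.0
t 64.35 grasp [ 0.4239 -0.0958  0.2603] yaw 89.76 F [ 1.  -0.2 -0.3] open 0.0507 gf 0.0 -> shift [-0.7107  0.0184  0.4003] turn 0.4987
paint_white scene [ 0.6159 -0.1414  0.0055] [0. 0. 0.] 1
paint_white top [ 0.6198 -0.1437  0.0015] [0. 0. 0.] 1
paint_yellow scene [ 0.6218 -0.2176  0.0066] [0. 0. 0.] 1
paint_yellow top [ 0.6174 -0.2166  0.0026] [0. 0. 0.] 1
paint_red scene [ 0.5486 -0.144   0.0039] [0. 0. 0.] 1
paint_red top [ 0.5471 -0.1519  0.0052] [0. 0. 0.] 1
paint_black scene [ 0.5486 -0.2143  0.0065] [0. 0. 0.] 1
paint_black top None None 0
strap scene [ 4.662e-01 -4.227e-01 -1.000e-04] [0.0004 0.0002 0.001 ] 3
strap top [ 0.4707 -0.419   0.001 ] [0.0009 0.     0.0004] 2
strap_mark scene [ 0.5256 -0.4151  0.0098] [0.001  0.0008 0.0019] 3
strap_mark top [ 0.5269 -0.4162  0.0156] [0.001  0.0012 0.    ] 2
needle_tip scene [ 0.5755 -0.4167  0.0231] [0.0011 0.0003 0.0008] 3
needle_tip top [ 0.5769 -0.4138  0.0201] [0.0014 0.0003 0.0022] 3
```

View pics/s1.png

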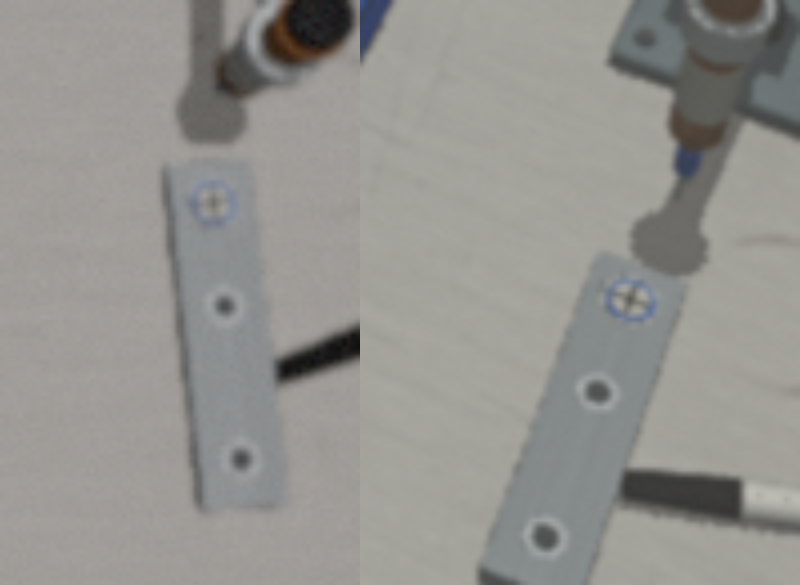

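Run:
```python
from h import *
T=lambda u,v:((u+.5)/4.5-.5+370,(v+.5)/4.5-.5+215)
S=lambda u,v:((u-360+.5)/4-.5+370,(v+.5)/(585/140)-.5+250)
print("mark",proj("top",.012,T(213,203)).round(4),proj("scene",.012,S(631,300)).round(4))
for t,s in(((225,305),(597,391)),((240,460),(545,538))): print("hole",proj("top",.012,T(*t)).round(4),proj("scene",.012,S(*s)).round(4))
for n in range(1):
    im=cams.read_camera("scene"); h=cv2.cvtColor(im,cv2.COLOR_RGB2HSV)
    m=cv2.inRange(h[278:300,445:470],(105,80,20),(130,255,255)); v,u=np.nonzero(m); print("hub px",u.mean()+445,v.mean()+278,v.min()+278,v.max()+278,len(u))
for x in(.574,.576,.578):
    for y in(-.4145,-.4165,-.4185): print((x,y),"tip px",pj("scene",(x,y,.022)).round(1),"z.045",pj("scene",(x,y,.045)).round(1))
big=cv2.resize(cams.read_camera("top")[205:240,405:455],None,fx=12,fy=12,interpolation=cv2.INTER_CUBIC)
sc=cv2.resize(im[215:305,440:490],None,fx=7,fy=7,interpolation=cv2.INTER_CUBIC)
c=np.zeros((600,800,3),np.uint8);c[:420,:450]=big[:,:450];c[:600,452:800]=sc[30:630,:348];cv2.imwrite("pics/n1.png",c[:,:,::-1])
```

```text
mark [ 0.5251 -0.4159  0.012 ] [ 0.5258 -0.4146  0.012 ]
hole [ 0.4777 -0.4194  0.012 ] [ 0.4779 -0.4172  0.012 ]
hole [ 0.4071 -0.4232  0.012 ] [ 0.4075 -0.4221  0.012 ]
hub px 451.44444444444446 288.3333333333333 286 291 18
(0.574, -0.4145) tip px [447.8 297.9] z.045 [450.1 289.7]
(0.574, -0.4165) tip px [448.9 298.4] z.045 [451.3 290.2]
(0.574, -0.4185) tip px [450.  298.8] z.045 [452.4 290.6]
(0.576, -0.4145) tip px [448.2 297.1] z.045 [450.5 288.9]
(0.576, -0.4165) tip px [449.3 297.6] z.045 [451.6 289.4]
(0.576, -0.4185) tip px [450.4 298. ] z.045 [452.8 289.8]
(0.578, -0.4145) tip px [448.5 296.3] z.045 [450.9 288.1]
(0.578, -0.4165) tip px [449.6 296.8] z.045 [452.  288.6]
(0.578, -0.4185) tip px [450.7 297.2] z.045 [453.2 289. ]
```

View pics/n1.png

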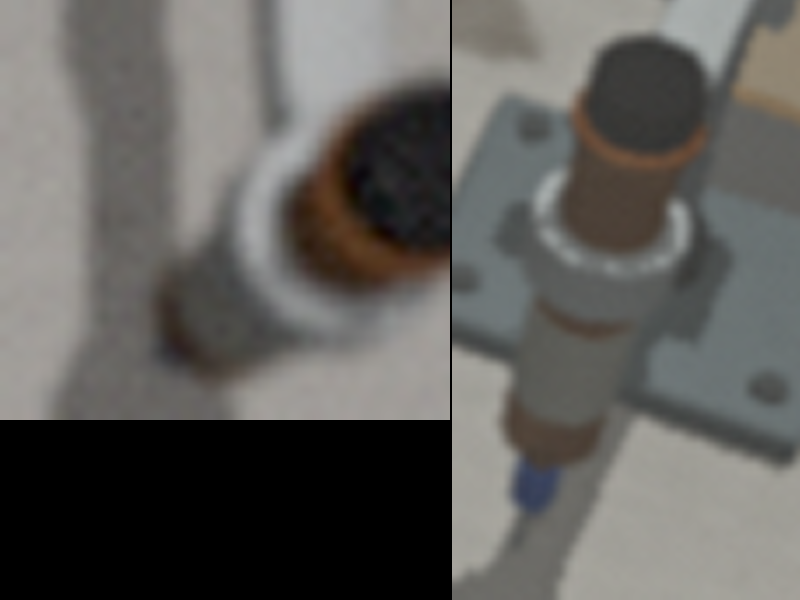

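The strap was knocked to y≈-0.42. In the last crop the needle tip is at about scene pixel (449.4, 297), and a pen tip lies beside the strap at about (436, 366).

Run:
```python
from h import *
tip=proj("scene",.022,(449.4,297.2)); S=lambda u,v:((u-360+.5)/4-.5+370,(v+.5)/(585/140)-.5+250)
T=lambda u,v:((u+.5)/4.5-.5+370,(v+.5)/4.5-.5+215)
print("tip scene",tip.round(4),"cap scene",proj("scene",.19,(468,232.4)).round(4),"cap top",proj("top",.19,(405+405/12,205+165/12)).round(4))
for uv in((278,365),(280,383)): print("pen top",proj("top",.008,T(*uv)).round(4))
for uv in((624,470),(622,498)): print("pen scene",proj("scene",.008,S(*uv)).round(4))
for uv in((168,165),(248,160),(283,505),(198,512)): print("strap corner",proj("top",.012,T(*uv)).round(4))
go(.4256,-.4214,.1,3.6)
```

```text
tip scene [ 0.5769 -0.4164  0.022 ] cap scene [ 0.5696 -0.4171  0.19  ] cap top [ 0.575  -0.4114  0.19  ]
pen top [ 0.4502 -0.4437  0.008 ]
pen top [ 0.4419 -0.4442  0.008 ]
pen scene [ 0.4522 -0.4389  0.008 ]
pen scene [ 0.4403 -0.4424  0.008 ]
strap corner [ 0.543  -0.3957  0.012 ]
strap corner [ 0.5452 -0.4331  0.012 ]
strap corner [ 0.3869 -0.4418  0.012 ]
strap corner [ 0.384 -0.403  0.012]
t 67.15 grasp [ 0.4265 -0.0982  0.2599] yaw 89.64 F [ 0.1  0.6 -0. ] open 0.0505 gf 0.0 -> shift [-0.808   0.0028  0.3997] turn 0.478
```

```bash
python3 -m jog '[[[-0.1,0,0],0.05,0.35],[[-0.22,-0.02,0],0.11,0.35],[[-0.35,-0.03,0],0.17,0.35],[[-0.48,-0.05,0],0.23,0.35],[[-0.6,-0.06,0.05],0.29,0.35],[[-0.72,-0.07,0.15],0.35,0.35],[[-0.813,-0.077,0.25],0.41,0.35],[[-0.813,-0.077,0.33],0.47,0.35],[[-0.813,-0.077,0.39],0.478,0.35],[[-0.813,-0.077,0.4],0.478,0.35],[[-0.813,-0.077,0.4],0.478,0.35],[[-0.813,-0.077,0.4],0.478,0.35]]' 30
python3 -c "from h import *
go(.3956,-.4234,.023,3.6)"
```

```text
time: 68.65
tool_pos: [0.394, -0.4234, 0.2604]
tool_rot: [3.14, -0.001, 0.063]
contact_force: [0.0, -0.3, -1.2]
opening: 0.0596
grip_force: 0.0
t 68.65 grasp [ 0.3942 -0.4237  0.1012] yaw 3.64 F [ 0.  -0.3 -1.2] open 0.0596 gf 0.0 -> shift [ 0.0032 -0.0009  0.1955] turn 0.0002
```

```bash
python3 -m jog '[[[0.003,-0.001,0.08],0,0.35],[[0.003,-0.001,0.14],0,0.35],[[0.003,-0.001,0.18],0,0.35],[[0.003,-0.001,0.194],0,0.35],[[0.003,-0.001,0.194],0,0.35],[[0.003,-0.001,0.194],0,0.35],[[0.003,-0.001,0.194],0,0.35]]'
python3 -c "from h import *
go(.3956,-.4234,.0225,3.6)"
python3 -m jog '[[[0,0,0],0,1],[[0,0,0],0,1],[[0,0,0],0,1],[[0,0,0],0,1],[[0,0,0],0,1],[[0,0,0],0,1]]' 25
python3 -c "from h import *
go(.4236,-.4164,.0225,0)
find('strap_mark',np.array([.526,-.415,0]),1,.05,('scene',))"
```

```text
time: 69.53
tool_pos: [0.395, -0.4229, 0.1822]
tool_rot: [3.141, -0.001, 0.063]
contact_force: [-0.3, -0.7, 0.3]
opening: 0.0596
grip_force: 0.0
t 69.53 grasp [ 0.3951 -0.4231  0.023 ] yaw 3.6 F [-0.3 -0.7  0.3] open 0.0596 gf 0.0 -> shift [0.0012 0.0009 0.0013] turn -0.0
time: 70.28
tool_pos: [0.3948, -0.4229, 0.1816]
tool_rot: [3.141, -0.0, 0.063]
contact_force: [-0.3, -1.4, 1.0]
opening: 0.0397
grip_force: 25.0
t 70.28 grasp [ 0.3949 -0.4229  0.0224] yaw 3.6 F [-0.3 -1.4  1. ] open 0.0397 gf 25.0 -> shift [ 0.0727 -0.0117 -0.0002] turn 0.02
strap_mark scene None None 0
```

```bash
python3 -m jog '[[[0,-0.004,0],0.005,1],[[0,-0.008,0],0.01,1],[[0.005,-0.012,0],0.015,1],[[0.02,-0.012,0],0.02,1],[[0.035,-0.012,0],0.02,1],[[0.05,-0.012,0],0.02,1],[[0.062,-0.012,0],0.02,1],[[0.07,-0.012,0],0.02,1],[[0.07,-0.012,0],0.02,1],[[0.07,-0.012,0],0.02,1]]'
cat > m.py <<'E'
from h import *
# sub-pixel: blue ring centroid in both cameras near expected mark
def ring(c,p,n=3,r=14):
    o=[]
    for _ in range(n):
        im=cams.read_camera(c);u,v=np.int32(pj(c,p).round())
        k=cv2.resize(im[v-r:v+r,u-r:u+r],None,fx=8,fy=8,interpolation=cv2.INTER_CUBIC).astype(float)
        b=k[:,:,2]-k[:,:,0]; b-=np.median(b); m=(b>.5*b.max()).astype(np.uint8)
        n_,l,st,ce=cv2.connectedComponentsWithStats(m); i=1+np.argmax(st[1:,4])
        q=np.argwhere(l==i)[:,::-1].astype(np.int32)
        (cx,cy),ax,_=cv2.fitEllipse(cv2.convexHull(q)); uv=((cx+.5)/8-.5+u-r,(cy+.5)/8-.5+v-r)
        o.append(proj(c,.012,uv)); s=(np.array(ax)/8).round(1)
    print(c,"ring",np.mean(o,0).round(4),np.std(o,0).round(4),"axes px",s,"px",np.round(uv,1))
E
python3 - <<'E'
from m import *
go(.4236,-.4164,.0225,0)
for c in("scene","top"): ring(c,[.5536,-.4164,.012])
find('strap_mark',np.array([.553,-.415,0]),2,.05)
find('strap',np.array([.493,-.415,0]),2,.05)
E
```

```text
time: 71.62
tool_pos: [0.4224, -0.4158, 0.1816]
tool_rot: [-3.141, 0.001, -0.0]
contact_force: [-2.1, 0.1, 4.4]
opening: 0.0395
grip_force: 25.0
t 71.62 grasp [ 0.4223 -0.4156  0.0224] yaw -0.02 F [-2.1  0.1  4.4] open 0.0395 gf 25.0 -> shift [ 0.0032  0.002  -0.0003] turn -0.0001
scene ring [ 0.524  -0.4136  0.012 ] [0.0019 0.0008 0.    ] axes px [11.7 13.3] px [436.1 323. ]
top ring [ 0.5527 -0.4169  0.012 ] [0.     0.0001 0.    ] axes px [10.5 11.4] px [416.9 246.7]
strap_mark scene None None 0
strap_mark top [ 0.5557 -0.4166  0.0111] [0.0014 0.0016 0.0004] 2
strap scene None None 0
strap top [ 0.4984 -0.4154 -0.0028] [0.0008 0.0017 0.0014] 2
```

```bash
python3 -m jog '[[[0,0,0],0,0.35],[[0,0,0],0,0.35],[[0,0,0],0,0.35],[[0,0,-0.05],0,0.35],[[0,0,-0.15],0,0.35],[[-0.1,0,-0.25],0,0.8],[[-0.2,0,-0.35],0,0.8],[[-0.2,-0.2,-0.5],0,0.8],[[-0.2,-0.3,-0.5],0,0.8],[[-0.2,-0.3,-0.5],0,0.8]]'
python3 - <<'E'
from m import *
go(.39,-.4164,.0225,0)
for c in("scene","top"): ring(c,[.5536,-.4164,.012])
find('strap_mark',np.array([.553,-.415,0]),2,.05)
find('strap',np.array([.493,-.415,0]),2,.05)
find('needle_tip',np.array([.577,-.415,0]),3,.02)
E
```

```text
time: 73.97
tool_pos: [0.3422, -0.2936, 0.383]
tool_rot: [3.141, -0.002, 0.002]
contact_force: [-0.6, -1.8, 0.1]
opening: 0.0191
grip_force: 0.0
t 73.97 grasp [ 0.3425 -0.2938  0.2238] yaw 0.12 F [-0.6 -1.8  0.1] open 0.0191 gf 0.0 -> shift [0.1174 0.3063 0.5037] turn 0.0006
scene ring [ 0.5507 -0.418   0.012 ] [0.0001 0.0001 0.    ] axes px [ 6.7 10.2] px [444.2 311.8]
top ring [ 0.5526 -0.417   0.012 ] [0.0001 0.0001 0.    ] axes px [10.5 11.4] px [416.9 246.7]
strap_mark scene [ 0.5535 -0.416   0.0095] [0.0002 0.0007 0.0005] 2
strap_mark top [ 0.5558 -0.4156  0.014 ] [0.0002 0.0002 0.0006] 2
strap scene [ 4.935e-01 -4.185e-01 -4.000e-04] [0.0024 0.0003 0.0001] 2
strap top [ 4.979e-01 -4.154e-01  3.000e-04] [0.0016 0.0003 0.0008] 2
needle_tip scene [ 0.5753 -0.4168  0.0238] [0.0003 0.0005 0.001 ] 3
needle_tip top [ 0.5767 -0.4125  0.0204] [0.0003 0.0015 0.0003] 3
```

```bash
python3 -m jog '[[[0.05,0.1,0.1],0,0.8],[[0.114,0.2,0.2],0,0.8],[[0.114,0.304,0.3],0,0.8],[[0.114,0.304,0.38],0,0.8],[[0.114,0.304,0.46],0,0.8],[[0.114,0.304,0.5],0,0.8],[[0.114,0.304,0.5],0,0.8],[[0.114,0.304,0.5],0,0.8]]'
python3 -c "from h import *
go(.4245,-.4156,.0225,0)"
```

```text
time: 76.68
tool_pos: [0.3884, -0.4181, 0.1827]
tool_rot: [3.14, -0.001, 0.0]
contact_force: [0.0, -0.9, 0.7]
opening: 0.0186
grip_force: 0.0
t 76.67 grasp [ 0.3886 -0.4183  0.0235] yaw 0.01 F [ 0.  -0.9  0.7] open 0.0186 gf 0.0 -> shift [ 0.0897 -0.0068  0.0025] turn 0.0001
```

```bash
python3 -m jog '[[[0.01,-0.004,0.001],0,0.8],[[0.02,-0.006,0.001],0,0.8],[[0.03,-0.006,0.001],0,0.8],[[0.04,-0.006,0.001],0,0.8],[[0.05,-0.006,0.001],0,0.8],[[0.06,-0.006,0.001],0,0.8],[[0.068,-0.006,0.001],0,0.8],[[0.075,-0.006,0.001],0,0.8],[[0.08,-0.006,0.001],0,0.8],[[0.083,-0.006,0.001],0,0.8],[[0.083,-0.006,0.001],0,0.8]]'
python3 - <<'E'
from m import *
go(.4245,-.4156,.0225,0)
ring("top",[.574,-.4164,.012])
E
```

```text
time: 78.05
tool_pos: [0.4214, -0.4153, 0.181]
tool_rot: [-3.142, -0.0, -0.0]
contact_force: [-2.3, 0.4, 0.7]
opening: 0.0186
grip_force: 1.0
t 78.05 grasp [ 0.4215 -0.4153  0.0218] yaw -0.0 F [-2.3  0.4  0.7] open 0.0186 gf 1.0 -> shift [ 0.0076  0.0007 -0.0017] turn -0.0
top ring [ 0.5715 -0.4158  0.012 ] [0.     0.0001 0.    ] axes px [ 9.9 10.9] px [416.  237.8]
```

```bash
python3 -m jog '[[[-0.03,0,0],0,0.8],[[-0.06,0,0],0,0.8],[[-0.06,0,-0.15],0,0.8],[[-0.06,0,-0.3],0,0.8],[[-0.1,-0.1,-0.4],0,0.8],[[-0.15,-0.25,-0.5],0,0.8],[[-0.15,-0.3,-0.5],0,0.8],[[-0.15,-0.3,-0.5],0,0.8],[[-0.15,-0.3,-0.5],0,0.8]]'
python3 - <<'E'
from m import *
go(.40,-.4156,.0225,0)
ring("top",[.572,-.4164,.012]);
find('strap_mark',np.array([.573,-.415,0]),4,.02)
find('needle_tip',np.array([.577,-.415,0]),4,.02)
im=np.mean([cams.read_camera("scene").astype(float) for _ in range(6)],0)
np.save("sc.npy",im); print("tip exp",pj("scene",(.576,-.4165,.022)).round(1),"mark exp",pj("scene",(.572,-.416,.012)).round(1))
g=im[286:312,436:462]
print("gray");print("\n".join(" ".join(f"{int(a):3d}" for a in r) for r in g.mean(2)))
print("b-r");print("\n".join(" ".join(f"{int(a):3d}" for a in r) for r in (g[:,:,2]-g[:,:,0])))
E
```

```text
time: 79.32
tool_pos: [0.361, -0.2959, 0.3809]
tool_rot: [3.141, -0.0, -0.0]
contact_force: [-0.3, -0.2, 0.2]
opening: 0.018
grip_force: 0.0
t 79.33 grasp [ 0.3611 -0.2959  0.2217] yaw -0.02 F [-0.3 -0.2  0.2] open 0.018 gf 0.0 -> shift [0.0973 0.2989 0.4982] turn -0.0001
top ring [ 0.5715 -0.4157  0.012 ] [0.0001 0.0001 0.    ] axes px [10.3 10.8] px [416.  237.9]
strap_mark scene [ 0.5726 -0.4175  0.0097] [0.0006 0.0012 0.0012] 3
strap_mark top [ 0.5741 -0.415   0.0154] [0.0014 0.0014 0.0005] 4
needle_tip scene [ 0.5746 -0.4176  0.0241] [0.0023 0.0012 0.002 ] 4
needle_tip top [ 0.5772 -0.4153  0.0195] [0.0014 0.0017 0.0004] 4
tip exp [449.3 297.6] mark exp [447.2 302.6]
gray
169 170 171 171 171 171 171 170 169 169 170 166 141 100  77  74  72  72  78  90 101 107 111 113 111 117
169 169 170 171 171 171 172 171 170 169 171 166 131  88  74  75  77  76  80  96 108 112 111 110 111 126
169 169 170 170 171 171 170 170 171 170 172 164 124  81  71  74  75  75  82 100 111 112 111 109 115 143
170 168 169 170 170 170 170 170 170 170 170 157 115  77  70  73  74  74  84 104 112 113 111 108 117 14
[... 4297 characters left out ...]
  19  13   4   0  -2   0  11  23  23   8   0   1   2   2   1  -2  -7  -8  -8
  6   6   5   4   1   0   4  12  20  21  21  20  23  27  24   9   0   0   1   2   2   0  -5  -8  -9  -9
  6   5   5   4   3   1   0   3   5   7  11  15  14   9   5   0   0   1   2   2   1  -2  -6  -8  -9  -9
  6   6   6   6   5   3   2   1   0   0   2   3   2   1   0   0   1   2   2   2   0  -4  -8  -9  -9  -9
  6   6   6   6   5   5   3   3   2   2   1   1   1   1   2   1   1   1   2   1  -2  -6  -9  -9  -9  -9
  6   5   6   6   6   5   5   5   5   4   2   1   1   1   2   2   2   2   3   0  -3  -7  -8  -9  -9  -8
  6   5   6   6   6   6   5   5   5   5   5   4   2   2   3   3   4   4   4   1  -4  -8  -9  -9  -9  -8
```

Run:
```python
from m import *
im=cv2.imread("pics/scene0.png").astype(float)
g=im[286:304,441:459].mean(2); print("\n".join(f"{286+i} "+" ".join(f"{int(a):3d}" for a in r) for i,r in enumerate(g)))
c=cv2.imread("pics/n1.png").astype(float).mean(2)[:600,452:]  # 7x, rows from 215+30/7
s=cv2.resize(c,(c.shape[1]//7,600//7+0),interpolation=cv2.INTER_AREA)
print("n1, col0=440,row0=219.3");print("\n".join(f"{219.3+i*600/595*1.0:.1f} "+" ".join(f"{int(a):3d}" for a in s[i,1:19]) for i in range(66,84)))
print(proj("scene",.012,(446.2,302.1)).round(4))
```

```text
286 151 152 151 150 150 152 148 124  90  70  68  65  66  71  80  91  95  99
287 153 152 151 150 150 151 146 117  80  66  68  69  68  72  87  98  99  99
288 151 152 152 152 153 153 145 110  74  64  67  69  67  72  90  98 100  99
289 150 151 149 151 151 151 139 102  70  64  67  66  67  76  92 100 101  99
290 150 151 152 151 152 152 143 110  78  63  66  66  69  82  95 100 101  98
291 151 151 151 152 151 152 149 131  96  71  65  69  79  93  99 101  99  98
292 152 153 153 153 153 153 152 141 109  80  74  78  89  98 100  99  99  99
293 151 153 152 153 154 154 150 131  99  83  84  90  94  99 100  98  98 103
294 150 151 152 152 154 154 147 121  91  86  94  96  99  99  99 100  99 111
295 148 149 149 151 152 151 132 104  86  89  97 101 100 101 100  99 105 128
296 151 149 149 150 150 144 120  94  83  91  99 102 100 102 100 101 112 137
297 151 150 150 150 148 130 107  91  88  96 101  99 102 100 100 105 130 146
298 152 152 152 153 145 121 103  97  98  97 100 100 100  99 100 112 139 150
299 151 149 151 147 130 109  99 100 100  99  99 100 100  99 106 130 148 153
300 147 134 135 127 109 101  99 100 
[... 1021 characters left out ...]
58 138 108  90  94 103 106 105 105 105 104 115 139
295.9 158 157 157 158 159 151 124  97  88  98 106 108 108 106 104 107 125 149
296.9 159 158 159 159 154 137 112  96  94 102 105 107 106 105 105 116 141 156
298.0 159 160 161 159 150 126 106 101 102 104 105 106 105 104 107 126 151 160
299.0 159 158 159 153 135 115 105 105 105 105 105 106 105 104 116 141 158 161
300.0 153 142 143 133 116 106 105 105 106 106 106 106 104 104 118 148 161 161
301.0 136 119 118 115 107 106 106 105 105 106 105 105 103 107 124 151 160 159
302.0 115 106 106 106 106 106 106 106 106 106 106 104 104 115 140 157 161 160
303.0 105 106 105 105 106 106 107 107 106 106 107 105 104 118 148 161 161 159
[ 0.5721 -0.4141  0.012 ]
```

```bash
python3 -m jog '[[[0.05,0.1,0.1],0,0.8],[[0.097,0.2,0.2],0,0.8],[[0.097,0.299,0.3],0,0.8],[[0.097,0.299,0.38],0,0.8],[[0.097,0.299,0.46],0,0.8],[[0.097,0.299,0.497],0,0.8],[[0.097,0.299,0.497],0,0.8],[[0.097,0.299,0.497],0,0.8],[[0.097,0.299,0.497],0,0.8]]'
python3 -c "from h import *
go(.4242,-.4156,.0225,0)"
```

```text
time: 82.5
tool_pos: [0.4004, -0.4153, 0.1836]
tool_rot: [3.14, -0.002, 0.0]
contact_force: [0.7, 0.1, 0.3]
opening: 0.0184
grip_force: 0.0
t 82.5 grasp [ 0.4006 -0.4156  0.0244] yaw 0.0 F [0.7 0.1 0.3] open 0.0184 gf 0.0 -> shift [0.0589 0.0001 0.0049] turn 0.0
```

```bash
python3 -m jog '[[[0.01,0,0.002],0,0.8],[[0.02,0,0.002],0,0.8],[[0.03,0,0.002],0,0.8],[[0.04,0,0.002],0,0.8],[[0.048,0,0.002],0,0.8],[[0.053,0,0.002],0,0.8],[[0.057,0,0.002],0,0.8],[[0.06,0,0.002],0,0.8],[[0.06,0,0.002],0,0.8],[[0.06,0,0.002],0,0.8]]'
python3 -c "from m import *
go(.4242,-.4156,.0225,0);ring('top',[.575,-.4164,.012])"
```

```text
time: 83.75
tool_pos: [0.4239, -0.415, 0.1814]
tool_rot: [-3.141, 0.0, -0.0]
contact_force: [-2.9, -0.7, 0.5]
opening: 0.0188
grip_force: 1.2
t 83.75 grasp [ 0.4239 -0.4149  0.0222] yaw -0.01 F [-2.9 -0.7  0.5] open 0.0188 gf 1.2 -> shift [ 0.0008  0.0018 -0.0008] turn -0.0001
top ring [ 0.5735 -0.4151  0.012 ] [0.0001 0.0006 0.    ] axes px [10.2 10.9] px [415.8 236.9]
```

```bash
python3 -m jog '[[[-0.03,0,0],0,0.8],[[-0.06,0,0],0,0.8],[[-0.06,0,-0.15],0,0.8],[[-0.06,0,-0.3],0,0.8],[[-0.1,-0.1,-0.4],0,0.8],[[-0.15,-0.25,-0.5],0,0.8],[[-0.15,-0.3,-0.5],0,0.8],[[-0.15,-0.3,-0.5],0,0.8]]'
python3 - <<'E'
from m import *
go(.40,-.4156,.0225,0)
ring("top",[.572,-.4164,.012]);
find('strap_mark',np.array([.573,-.415,0]),4,.02)
find('needle_tip',np.array([.577,-.415,0]),4,.02)
for n,p in dict(paint_white=(.6176,-.146),paint_yellow=(.6196,-.218),paint_red=(.5456,-.148),paint_black=(.5466,-.219)).items(): find(n,np.array([*p,.006]),1,.03,("scene",))
im=np.mean([cams.read_camera("scene").astype(float) for _ in range(6)],0)
g=im[292:310,438:456]
print("gray");print("\n".join(f"{292+i} "+" ".join(f"{int(a):3d}" for a in r) for i,r in enumerate(g.mean(2))))
print("b-r");print("\n".join(" ".join(f"{int(a):3d}" for a in r) for r in (g[:,:,2]-g[:,:,0])))
E
```

```text
time: 84.9
tool_pos: [0.3633, -0.2934, 0.3826]
tool_rot: [3.14, -0.002, 0.001]
contact_force: [0.1, -1.1, 0.0]
opening: 0.0183
grip_force: 0.0
t 84.9 grasp [ 0.3635 -0.2936  0.2234] yaw 0.07 F [ 0.1 -1.1  0. ] open 0.0183 gf 0.0 -> shift [0.09   0.3044 0.5027] turn 0.0004
top ring [ 0.5737 -0.4152  0.012 ] [0.0001 0.0001 0.    ] axes px [ 9.9 10.7] px [415.6 236.9]
strap_mark scene [ 0.5739 -0.4158  0.0098] [0.0006 0.0015 0.0008] 4
strap_mark top [ 0.5769 -0.4149  0.0147] [0.0012 0.0014 0.001 ] 4Traceback (most recent call last):
  File "<stdin>", line 5, in <module>
  File "h.py", line 17, in find
    cams.read_camera(c)
    ~~~~~~~~~~~~~~~~^^^
ValueError: 200 camera calls are used up
```

```bash
python3 -m jog '[[[0,0,0],0,0.8],[[0,0,0],0,0.8],[[0,0,0],0,0.8],[[0,0,0],0,0.8]]' && python3 -c "from cell import robot
print(robot.hand_in())"
```

```text
time: 86.95
tool_pos: [0.3641, -0.295, 0.3815]
tool_rot: [-3.142, -0.0, -0.0]
contact_force: [0.3, 0.2, -0.5]
opening: 0.0182
grip_force: 0.0
the job is handed in; nothing more can be done
None
```

I handed the job in at about 87 s: all four bottles were mixed white, yellow, red, black and stood in the rack, and the strap's cross lies under the needle by my last readings to within about 2 mm, the dispenser untouched; the camera calls ran out before a final recheck of bottles and needle.

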